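# Tighten an oil tank's clean-out cover crosswise

### The arm

A 7-joint arm with a two-finger parallel gripper is mounted at the origin on the work surface. World frame = base frame: x ahead of the robot, y to its left, z up, the work surface at z = 0. Lengths are in m, angles in rad, forces in N, time in s.
With the tool pointing down it reaches from about 0.425 to 0.825 m from the base axis. Payload 3.6 kg.
Tool frame: the origin (TCP) lies at the very end of the fingers, on their centre line; the grasp point (between the pads) lies 19 mm behind it; x points along the fingers, y is the direction in which the jaws open and shut, and the axes are right-handed (so a half turn about x gives the same grasp; the last joint's range is limited). The gripper opens to 93 mm and grips with 3 to 60 N. Pads are 15 mm wide; open, the fingers measure 128 mm over their backs; the gripper's body (75 mm by 188 mm) begins 65 mm behind the grasp point.
Start: joints at [1.113, 0.615, -0.013, 1.423, 0.008, 1.103, -0.04], TCP at [0.272, -0.59, 0.219] pointing down, gripper open.
Joint ranges: [-3.12, 3.12], [-0.3, 2.06], [-1.34, 1.32], [0.26, 2.42], [-1.36, 4.5], [0.01, 1.98], [-2.84, 2.84]. Speed limits (rad/s): [2.79, 2.79, 3.14, 3.14, 3.14, 3.14, 3.14].

### API

Orientations are given as a unit quaternion [w, x, y, z].
In Python, from cell import sense, snapshot, camera_info, finish_job, trace gives the robot as it stands. The module is installed in compiled form; this text tells all that it offers.
- The arm moves only by the tool arm_command, never from a script. Its argument "series" is a list that holds one entry, the list of rows, each a list of 7 numbers: the shift along the tool's x, y, z in mm, then the turn, a rotation vector about the tool's x, y, z in degrees, then the finger opening in mm, from 0 to 93. In form: [[[tx, ty, tz, rx, ry, rz, claw], ...]]. A call has 1 to 12 rows; each row shifts and turns the commanded pose from where the row before left it, along the tool's axes as they then stand; what a row does not reach is not made up. A row lasts 1/8 s, in which the tool goes at most 62.5 mm and 10.7 degrees, less where a joint would pass 70% of its speed; a pose out of reach is approached as far as the arm can. A call with a gripper value outside its range is refused whole. The fingers move at their own pace and stop on an object; the grip force is fixed at half the most. Time passes only in rows, so rows that do not move let the fingers close. It gives the time, the measured TCP pose, the force and the opening at its end, in the units of the state.
- sense(): the state, without advancing time (a new reading comes with each control period).
- snapshot(name): name is "scene" or "side" or "wrist"; returns the picture (480x640x3 uint8, red, green, blue); there is no depth.
- camera_info(name): a dict with "mtx" (3x3 intrinsics, pixels), "k1" (the pictures are not rectified: a ray, as slopes to the right and down, at radius r is drawn at 1 + k1 r^2 times it, then the intrinsics apply), "world_to_cam" (4x4, takes a point from world to camera coordinates); the wrist camera has in their place "tool_from_camera" (4x4, takes a point from camera to tool coordinates, whose origin is the TCP and whose axes are the tool frame's). Camera axes: x right, y down, z forward; pixel columns grow to the right and rows downward; lengths in m; the calibration is good to about 2 mm. A picture is of the moment at which its call begins: read the wrist's pose just before it. camera_info takes no time and is no camera call.
- finish_job(): hands the job in, once; it reports no verdict.
Trained networks look in the newest picture that a camera, given by its name, has taken for a name from the list of things; names that differ only in an ending like _2 or _b are one class to them, and where a whole thing is asked for, a point or a joint stands for the part that bears it (a point fixed in the world has none). Each returns a list of dicts, best first, with "conf" (0 to 1); they miss things now and then, are a little off and sometimes report something else, mostly with a low value. They report only what shows in the picture. A call takes as long as a camera call.
- trace(name, camera): "mask" (480x640 bool, what is visible of it) and "extent" ([left, top, width, height] in pixels, round what is visible of it).
The state is a dict: "clock": time; "joint_pos": joint angles; "qvel": joint speeds; "tau": joint torques, N m; "position": TCP position; "tool_rot": TCP orientation; "force": force on the tool from outside, world axes, zero at the start; "moment": the same for the moment, N m; "grip_width": finger opening in m.
Only numpy, scipy, OpenCV 4.12 (cv2) and the standard library are available. Lean on these libraries where they do the work, as an engineer would, in place of code of your own. Each camera call takes 0.05 s, during which the arm holds its last target.

### The job

Tighten down the oil tank's round cover evenly with its four red clamp levers, working crosswise (each time a lever, then the one opposite, then the other two). On the first pass turn each lever clockwise by about a sixth of a turn only; on the second pass turn each further, in the same crosswise manner, until it comes up solid and its torque clutch just starts to slip (the white line on the arm leaves the tick on the screw head), and stop there before it slips far (about 0.2 rad of slip is right, 0.35 is too much). Use a gentle hand, never over 25 N of push or squeeze, let go of everything at the end, and leave the other things on the bench and cover where they are.

Things in the scene. Friction and masses are not known exactly. Their poses are not given: they have to be found in the camera images.
- tank: Green steel oil tank fixed on the bench, 235 x 235 mm, with a round steel cover 224 mm across on top. Origin: centre of its underside; z up. Cover's upper face 92 mm above it. Four red clamp levers stand on the cover, screw axes at (-60, 60), (60, 60), (60, -60), (-60, -60) mm in the tank's x, y for A, B, C, D: A is opposite C, B opposite D.
- hubA: Screw head under lever A (near left corner): dark steel disc 34 mm across, its top 12 mm above the cover. Origin on the upright screw axis, 4 mm above the cover; white tick on top along its x. Tightens clockwise seen from above, at a steady 0.15 N m (4 N on the arm point), and comes up solid 1.25 to 1.75 rad on from its start: differs from screw to screw, not seen beforehand.
- leverA_arm (a point): Middle of lever A's red arm, 38 mm from the axis, 30 mm above the cover; x out along the arm. Bar 12 mm wide, upright sides, 20 to 40 mm above the cover, out to 46 mm; 23 mm round boss on the axis. White line on top, over the tick until the torque clutch slips: only at 0.45 N m (12 N here), once the screw is solid. Slip (tick to arm) does not spring back; dead stop at 0.8 rad. Stays where left.
- hubB: Screw head under lever B (far left corner): dark steel disc 34 mm across, its top 12 mm above the cover. Origin on the upright screw axis, 4 mm above the cover; white tick on top along its x. Tightens clockwise seen from above, at a steady 0.15 N m (4 N on the arm point), and comes up solid 1.25 to 1.75 rad on from its start: differs from screw to screw, not seen beforehand.
- leverB_arm (a point): Middle of lever B's red arm, 38 mm from the axis, 30 mm above the cover; x out along the arm. Bar 12 mm wide, upright sides, 20 to 40 mm above the cover, out to 46 mm; 23 mm round boss on the axis. White line on top, over the tick until the torque clutch slips: only at 0.45 N m (12 N here), once the screw is solid. Slip (tick to arm) does not spring back; dead stop at 0.8 rad. Stays where left.
- hubC: Screw head under lever C (far right corner): dark steel disc 34 mm across, its top 12 mm above the cover. Origin on the upright screw axis, 4 mm above the cover; white tick on top along its x. Tightens clockwise seen from above, at a steady 0.15 N m (4 N on the arm point), and comes up solid 1.25 to 1.75 rad on from its start: differs from screw to screw, not seen beforehand.
- leverC_arm (a point): Middle of lever C's red arm, 38 mm from the axis, 30 mm above the cover; x out along the arm. Bar 12 mm wide, upright sides, 20 to 40 mm above the cover, out to 46 mm; 23 mm round boss on the axis. White line on top, over the tick until the torque clutch slips: only at 0.45 N m (12 N here), once the screw is solid. Slip (tick to arm) does not spring back; dead stop at 0.8 rad. Stays where left.
- hubD: Screw head under lever D (near right corner): dark steel disc 34 mm across, its top 12 mm above the cover. Origin on the upright screw axis, 4 mm above the cover; white tick on top along its x. Tightens clockwise seen from above, at a steady 0.15 N m (4 N on the arm point), and comes up solid 1.25 to 1.75 rad on from its start: differs from screw to screw, not seen beforehand.
- leverD_arm (a point): Middle of lever D's red arm, 38 mm from the axis, 30 mm above the cover; x out along the arm. Bar 12 mm wide, upright sides, 20 to 40 mm above the cover, out to 46 mm; 23 mm round boss on the axis. White line on top, over the tick until the torque clutch slips: only at 0.45 N m (12 N here), once the screw is solid. Slip (tick to arm) does not spring back; dead stop at 0.8 rad. Stays where left.
- spacer: Bystander, to be left alone: brass ring, 28 mm across, 10 mm high, lying on the middle of the cover. Origin: at its underside or middle.
- oilcan: Bystander, to be left alone: yellow oil bottle, 64 mm across, 160 mm tall. Origin: at its underside or middle.
- spanner: Bystander, to be left alone: steel open-ended wrench lying on the bench. Origin: at its underside or middle.
- mallet: Bystander, to be left alone: hammer lying on the bench. Origin: at its underside or middle.
- grease: Bystander, to be left alone: blue can, 70 mm across, 70 mm tall. Origin: at its underside or middle.
- offcut: Bystander, to be left alone: wooden block, 110 x 45 x 40 mm. Origin: at its underside or middle.
- slug: Bystander, to be left alone: upright steel bar end, 44 mm across, 45 mm tall. Origin: at its underside or middle.

How it is judged:
By the outcome, as a careful person would: the job done as asked, in the order asked, and still so for the second after the job is handed in, with the robot touching nothing.
It also fails if it takes over 72 s, if anything falls off the work surface, if the arm or the gripper's body presses on something with over 40 N, if the wrist force passes 120 N, or if a joint passes its speed limit or range.

## Working session

There is one attempt and no reset: what is moved stays moved. The work goes in short steps, Python scripts to look and compute and a tool call to move; the robot and the scene stay as the last step left them, time stands still between calls to the robot, and variables do not carry over. Pictures are saved under pics/ and viewed, and the job is handed in when it is done.

Besides the shell and the picture viewer there is one more tool, called after ">>>" as name([rows], argument=value, ...), one row to a line, values as JSON. arm_command: Moves the arm, as the interface text tells. Its arguments: {"type":"object","properties":{"series":{"type":"array"}},"required":["series"]}

```bash
ls; mkdir -p pics
python3 - <<'E'
from cell import *
import cv2
print(sense())
for n in ["scene","side","wrist"]:
    im=snapshot(n); cv2.imwrite(f"pics/{n}0.png",im[:,:,::-1]); print(n,camera_info(n))
E
```

```text
pics
{'clock': 0.0, 'joint_pos': array([ 1.11251261,  0.61589134, -0.01262163,  1.42487635,  0.00813009,
        1.1033923 , -0.04040393]), 'qvel': array([ 9.20316653e-04, -5.21013116e-04, -2.31916223e-04, -3.92898298e-04,
        6.05512061e-04,  1.50824452e-03, -7.38833943e-05]), 'tau': array([-6.57340593e-05, -4.58944094e+01,  2.09053718e-01, -1.65747160e+01,
       -6.10508490e-02,  2.03824992e-02,  2.33818619e-04]), 'position': array([ 0.27169535, -0.58963159,  0.21750673]), 'tool_rot': array([-0.15063872, -0.69047413, -0.15236746,  0.69089624]), 'force': array([-0.7820904 , -0.67167594, -0.06758194]), 'moment': array([ 0.04393116, -0.00850247,  0.06188768]), 'grip_width': 0.09292805676879592}
scene {'mtx': array([[548.10262515,   0.        , 317.89741069],
       [  0.        , 548.10262515, 235.69208576],
       [  0.        ,   0.        ,   1.        ]]), 'k1': -0.12988955141515549, 'world_to_cam': array([[-0.61753277,  0.78636251, -0.01694935,  0.34091222],
       [ 0.59987671,  0.45692855, -0.65678324, -0.22850158],
       [-0.50872508, -0.41575269, -0.75388891,  1.4299003
[... 384 characters left out ...]
6,  0.25644608],
       [ 0.54123631, -0.64063726, -0.54465325,  0.71351788],
       [ 0.        ,  0.        ,  0.        ,  1.        ]])}
wrist {'mtx': array([[333.89226294,   0.        , 320.18183384],
       [  0.        , 333.89226294, 245.31591938],
       [  0.        ,   0.        ,   1.        ]]), 'k1': -0.048390382272870326, 'tool_from_camera': array([[-2.00383145e-04, -2.88738471e-01,  9.57407988e-01,
        -1.64935237e-01],
       [ 9.99999956e-01, -2.66393170e-04,  1.28957750e-04,
         6.00883143e-04],
       [ 2.17811885e-04,  9.57407972e-01,  2.88738512e-01,
        -8.01255470e-02],
       [ 0.00000000e+00,  0.00000000e+00,  0.00000000e+00,
         1.00000000e+00]])}
```

View pics/scene0.png

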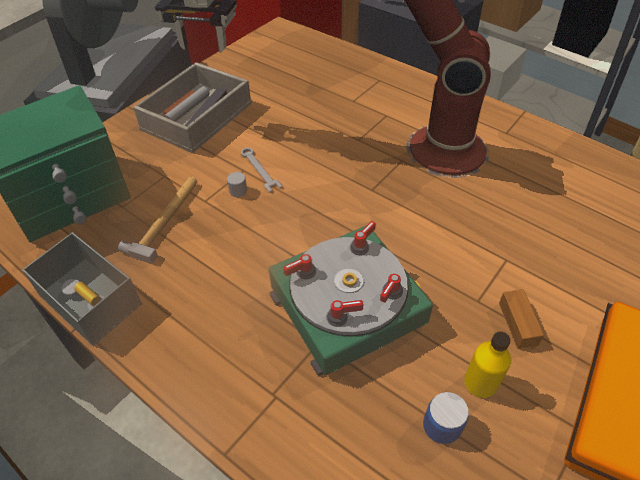

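View pics/side0.png

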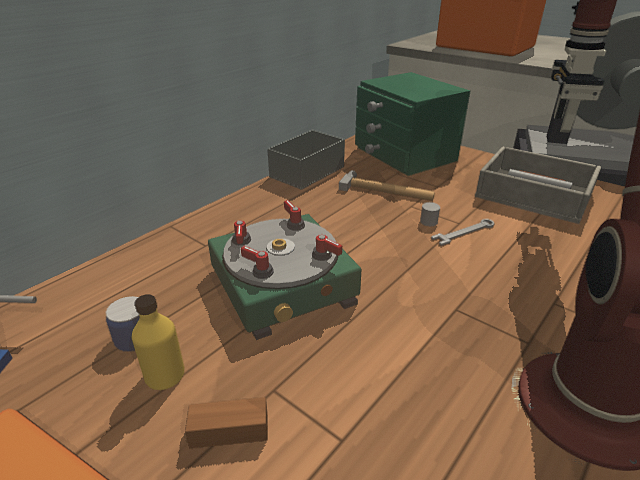

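View pics/wrist0.png

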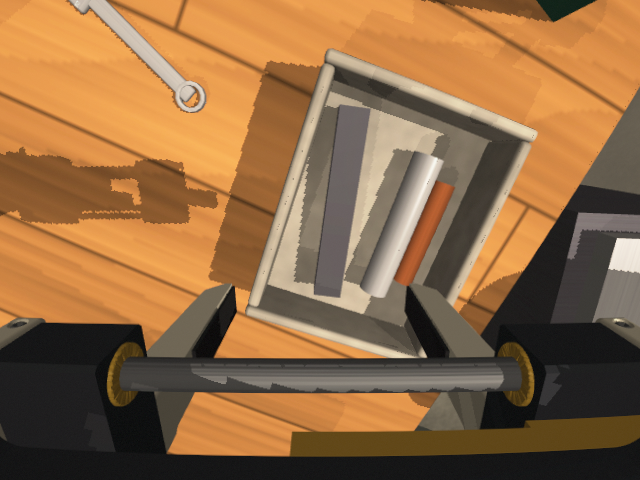

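```bash
cat > h.py <<'E'
from cell import *
import numpy as np, cv2
from scipy.spatial.transform import Rotation as R
def rot(q): return R.from_quat([q[1],q[2],q[3],q[0]]).as_matrix()
def w2c(n,st=None):
    i=camera_info(n)
    if n!="wrist": return i["mtx"],i["k1"],i["world_to_cam"]
    s=st or sense(); T=np.eye(4);T[:3,:3]=rot(s["tool_rot"]);T[:3,3]=s["position"]
    return i["mtx"],i["k1"],np.linalg.inv(T@i["tool_from_camera"])
def proj(P,cam):
    K,k,W=cam; P=np.atleast_2d(P); c=P@W[:3,:3].T+W[:3,3]; s=c[:,:2]/c[:,2:]
    s=s*(1+k*(s**2).sum(1))[:,None]; return s@K[:2,:2].T+K[:2,2]
def back(px,z,cam):
    K,k,W=cam; px=np.atleast_2d(px).astype(float)
    s=cv2.undistortPoints(px[:,None],K,np.array([k,0,0,0.]))[:,0]
    d=np.c_[s,np.ones(len(s))]@W[:3,:3]; o=-W[:3,:3].T@W[:3,3]
    return o+d*((z-o[2])/d[:,2])[:,None]
E
python3 - <<'E'
from h import *
for n in ["scene","side"]:
    snapshot(n); cam=w2c(n)
    print(proj(sense()["position"],cam))
    for t in ["tank","spacer","hubA","hubB","hubC","hubD","leverA_arm","leverB_arm","leverC_arm","leverD_arm"]:
        for r in trace(t,n)[:2]:
            ys,xs=np.nonzero(r["mask"]); c=[xs.mean(),ys.mean()]
            z={"t":.046,"s":.097,"h":.1,"l":.125}[t[0]]
            print(n,t,round(r["conf"],2),r["extent"],np.round(c,1),back(c,z,cam).round(3))
E
```

```text
[[202.84208936  48.92518345]]
scene tank 0.7 [269.6, 233.3, 161.0, 143.5] [347.4 300.6] [[0.573 0.091 0.046]]
scene spacer 0.5 [343.3, 272.1, 14.9, 14.2] [349.  279.2] [[0.561 0.084 0.097]]
scene hubA 0.69 [379.1, 276.4, 22.8, 25.0] [390.8 287.4] [[0.531 0.158 0.1  ]]
scene hubA 0.2 [499.9, 292.2, 43.9, 57.2] [520.5 318.4] [[0.446 0.384 0.1  ]]
scene hubB 0.75 [326.8, 298.2, 34.8, 25.1] [342.5 310. ] [[0.625 0.116 0.1  ]]
scene hubB 0.6 [380.5, 276.9, 25.9, 24.6] [391.2 287.2] [[0.53  0.159 0.1  ]]
scene hubC 0.68 [284.1, 254.6, 30.2, 21.4] [299.7 266.3] [[ 0.595 -0.009  0.1  ]]
scene hubD 0.66 [351.5, 219.8, 27.0, 33.9] [362.3 237.6] [[0.462 0.045 0.1  ]]
scene hubD 0.31 [273.1, 231.9, 160.1, 143.3] [348.1 301.1] [[0.604 0.113 0.1  ]]
scene leverA_arm 0.65 [379.0, 274.4, 22.3, 28.3] [390.1 287.2] [[0.547 0.165 0.125]]
scene leverA_arm 0.21 [379.4, 276.2, 23.3, 26.6] [391.7 286.7] [[0.545 0.167 0.125]]
scene leverB_arm 0.82 [331.8, 301.2, 28.7, 17.5] [344.  307.6] [[0.633 0.125 0.125]]
scene leverC_arm 0.73 [343.8, 271.7, 13.6, 15.8] [349.4 279.2] [[0.577 0.096 0.125]]
scene leverC_a
[... 543 characters left out ...]
325.8 246.7] [[0.486 0.033 0.1  ]]
side hubD 0.63 [273.4, 235.6, 10.8, 18.9] [278.7 244.4] [[0.563 0.086 0.1  ]]
side leverA_arm 0.63 [233.2, 222.8, 14.5, 22.0] [240.2 232.8] [[0.621 0.13  0.125]]
side leverA_arm 0.57 [241.1, 244.6, 26.0, 26.3] [255.7 257. ] [[0.539 0.167 0.125]]
side leverB_arm 0.62 [233.9, 221.3, 12.4, 25.7] [239.8 231.4] [[0.625 0.127 0.125]]
side leverB_arm 0.61 [242.5, 245.9, 29.9, 25.8] [257.2 260.3] [[0.53  0.172 0.125]]
side leverC_arm 0.74 [285.9, 199.1, 14.6, 21.9] [292.6 212. ] [[0.597 0.006 0.125]]
side leverD_arm 0.68 [104.6, 293.7, 33.9, 56.4] [122.3 321.8] [[0.571 0.408 0.125]]
side leverD_arm 0.57 [311.8, 237.5, 31.4, 19.7] [327.2 245.4] [[0.464 0.057 0.125]]
```

```bash
cat >> h.py <<'E'
def ori(phi):  # tool down, tool z at heading phi
    z=np.array([np.cos(phi),np.sin(phi),0]);x=np.array([0,0,-1.]);return np.c_[x,np.cross(z,x),z]
def plan(pos,phi,s=None):
    "total shift in tool axes (current) and rotvec deg to reach pos, phi"
    s=s or sense(); R0=rot(s["tool_rot"]); d=R0.T@(np.array(pos)-s["position"])*1000
    rv=R.from_matrix(R0.T@ori(phi)).as_rotvec(degrees=True)
    print("shift",d.round(1),"rotvec",rv.round(2)," rows>=",max(np.linalg.norm(d)/62.5,np.linalg.norm(rv)/10.7).round(1)); return d,rv
def hd(s=None):
    s=s or sense(); z=rot(s["tool_rot"])[:,2]; return np.arctan2(z[1],z[0])
E
python3 - <<'E'
from h import *
s=sense(); print(rot(s["tool_rot"]).round(3),hd())
for phi in [0,.15,0.3]:
    u=np.array([np.cos(phi),np.sin(phi)]); plan([.56-.05*u[0],.085-.05*u[1],.24],phi)
E
```

```text
[[ 0.     0.419 -0.908]
 [ 0.    -0.908 -0.419]
 [-1.    -0.    -0.   ]] -2.7097658888451646
shift [ -21.3 -513.7 -498.8] rotvec [-155.26   -0.     -0.  ]  rows>= 14.5
shift [ -21.3 -506.7 -496.2] rotvec [-163.85   -0.     -0.  ]  rows>= 15.3
shift [ -21.3 -499.4 -494.6] rotvec [-172.45   -0.     -0.  ]  rows>= 16.1
```

```bash
cat >> h.py <<'E'
def rows(pos,phi,n,claw,s=None,pr=True):
    "n rows straight to pos, heading phi, rounded with carry-over"
    s=s or sense(); R0=rot(s["tool_rot"]); p=np.array(s["position"]); p0=p.copy()
    rv=R.from_matrix(R0.T@ori(phi)).as_rotvec(degrees=True); out=[]
    for i in range(1,n+1):
        t=p0+(np.array(pos)-p0)*i/n
        d=np.round(R0.T@(t-p)*1000,1); p=p+R0@d/1000
        r=np.round(rv/n,1); R0=R0@R.from_rotvec(r,degrees=True).as_matrix()
        out.append([*(float(x)+0 for x in d),*(float(x)+0 for x in r),claw])
    if pr: print(str(out).replace(".0,",",").replace(" ","").replace("-0,","0,"))
    return out
E
python3 - <<'E'
from h import *
rows([.56,.135,.24],-1.42,16,60)
E
```

```text
[[-1.3,-33.6,-35.3,-4.6,0,0,60],[-1.4,-30.7,-37.9,-4.6,0,0,60],[-1.3,-27.6,-40.3,-4.6,0,0,60],[-1.3,-24.2,-42.3,-4.6,0,0,60],[-1.4,-20.8,-44.1,-4.6,0,0,60],[-1.3,-17.2,-45.7,-4.6,0,0,60],[-1.3,-13.4,-46.9,-4.6,0,0,60],[-1.4,-9.7,-47.8,-4.6,0,0,60],[-1.3,-5.7,-48.4,-4.6,0,0,60],[-1.3,-1.9,-48.7,-4.6,0,0,60],[-1.4,2,-48.8,-4.6,0,0,60],[-1.3,6,-48.4,-4.6,0,0,60],[-1.3,9.8,-47.8,-4.6,0,0,60],[-1.4,13.6,-46.8,-4.6,0,0,60],[-1.3,17.3,-45.6,-4.6,0,0,60],[-1.3,20.9,-44.1,-4.6,0,0,60]]
```

>>> arm_command([
  [[-2, -34, -35, -4.6, 0, 0, 60], [-2, -31, -38, -4.6, 0, 0, 60], [-1, -28, -40, -4.6, 0, 0, 60], [-1, -24, -42, -4.6, 0, 0, 60], [-1, -21, -44, -4.6, 0, 0, 60], [-1, -17, -46, -4.6, 0, 0, 60], [-1, -13, -47, -4.6, 0, 0, 60], [-1, -10, -48, -4.6, 0, 0, 60], [-1, -6, -48, -4.6, 0, 0, 60], [-1, -2, -49, -4.6, 0, 0, 60], [-1, 2, -49, -4.6, 0, 0, 60], [-1, 6, -48, -4.6, 0, 0, 60]],
])

```text
clock: 2.75
position: [0.4875, -0.0443, 0.2331]
tool_rot: [0.455, 0.542, 0.455, -0.541]
force: [0.7, -0.3, -0.1]
grip_width: 0.0599
```

>>> arm_command([
  [[-1, 10, -48, -4.6, 0, 0, 30], [-1, 14, -47, -4.6, 0, 0, 30], [-1, 17, -46, -4.6, 0, 0, 30], [-2, 21, -44, -4.6, 0, 0, 30], [0, 0, 0, 0, 0, 0, 30], [0, 0, 0, 0, 0, 0, 30]],
])

```text
clock: 3.5
position: [0.5591, 0.1352, 0.2374]
tool_rot: [0.535, 0.462, 0.535, -0.463]
force: [-0.3, 0.3, 0.1]
grip_width: 0.0303
```

Run:
```python
from h import *
s=sense(); print(s["clock"],s["position"],hd(s),s["grip_width"],s["force"])
im=snapshot("wrist"); cv2.imwrite("pics/w1.png",im[:,:,::-1]); np.savez("w1.npz",im=im,p=s["position"],q=s["tool_rot"])
```

```text
3.5 [0.55914884 0.13520536 0.23739731] -1.4262671577586905 0.030292228606383847 [-0.34619866  0.31836991  0.09594684]
```

View pics/w1.png

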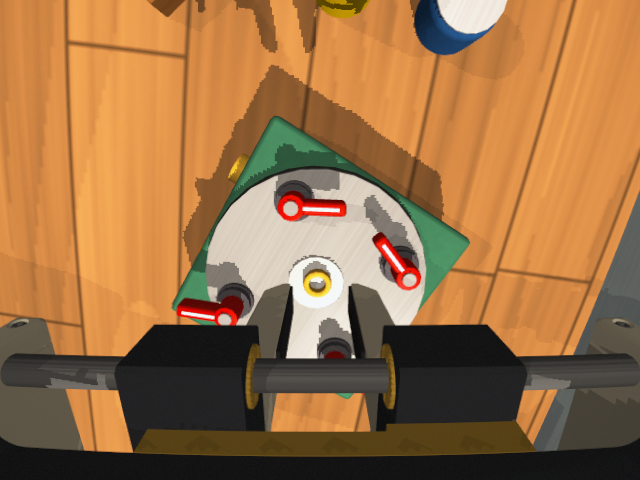

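>>> arm_command([
  [[-3, 0, 45, 0, 0, 0, 30], [0, 0, 45, 0, 0, 0, 30], [0, 0, 0, 0, 0, 0, 30], [0, 0, 0, 0, 0, 0, 30]],
])

```text
clock: 4.05
position: [0.5719, 0.0464, 0.2408]
tool_rot: [0.534, 0.463, 0.535, -0.463]
force: [-1.2, 0.2, 0.4]
grip_width: 0.0297
```

Run:
```python
from h import *
s=sense(); print(s["clock"],s["position"],hd(s),s["grip_width"],s["force"])
im=snapshot("wrist"); cv2.imwrite("pics/w2.png",im[:,:,::-1]); np.savez("w2.npz",im=im,p=s["position"],q=s["tool_rot"])
cam=w2c("wrist",s)
for t in ["tank","spacer","hubA","leverA_arm"]:
    for r in trace(t,"wrist"):
            ys,xs=np.nonzero(r["mask"]); c=[xs.mean(),ys.mean()]
            z={"t":.092,"s":.097,"h":.104,"l":.132}[t[0]]
            print(t,round(r["conf"],2),r["extent"],np.round(c,1),back(c,z,cam).round(4))
crop=cv2.resize(im[40:370,150:500],None,fx=2.2,fy=1.8,interpolation=cv2.INTER_CUBIC)[:600,:800]
cv2.imwrite("pics/w2c.png",crop[:,:,::-1])
```

```text
4.05 [0.5719405  0.0463525  0.24083704] -1.4273120227245983 0.029732638084427106 [-1.21596676  0.21210071  0.43597846]
tank 0.97 [161.5, 7.5, 317.4, 323.9] [315.  171.6] [[0.5589 0.1013 0.092 ]]
tank 0.32 [377.0, 124.3, 52.1, 63.3] [402.6 159.7] [[0.6368 0.1236 0.092 ]]
spacer 0.84 [303.1, 176.9, 26.0, 31.2] [315.7 191.6] [[0.5621 0.0839 0.097 ]]
hubA 0.65 [274.8, 72.0, 70.7, 45.6] [303.3  95.7] [[0.5405 0.163  0.104 ]]
leverA_arm 0.69 [272.0, 73.7, 75.9, 36.7] [306.3  93.6] [[0.5444 0.1614 0.132 ]]
leverA_arm 0.46 [300.1, 176.2, 31.7, 32.5] [317.6 191.6] [[0.5634 0.0887 0.132 ]]
```

View pics/w2.png

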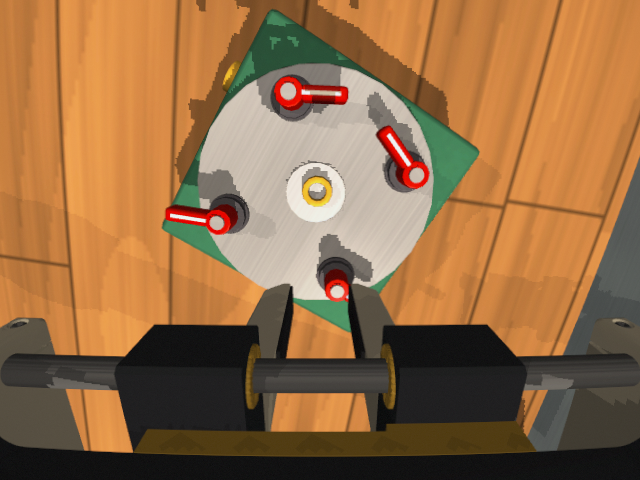

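View pics/w2c.png

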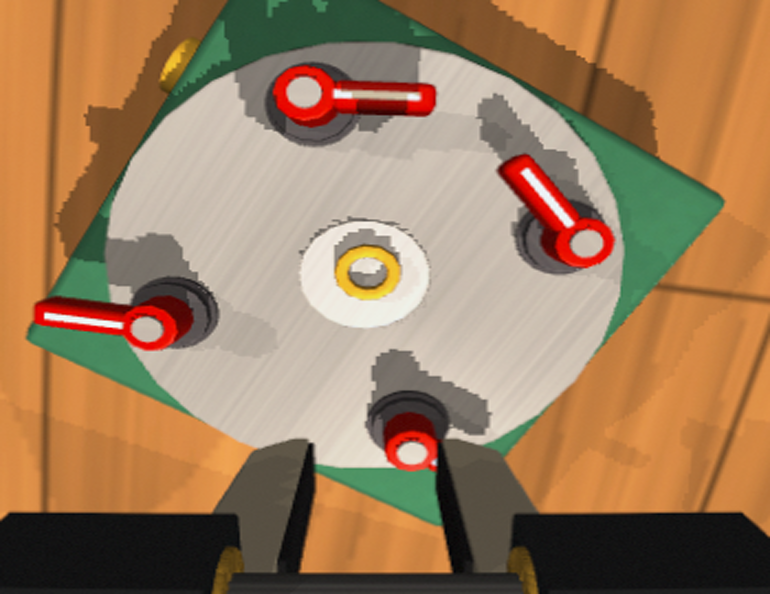

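```bash
cat > det.py <<'E'
from h import *
from scipy.optimize import least_squares
OFF=dict(A=(-.06,.06),B=(.06,.06),C=(.06,-.06),D=(-.06,-.06))
def axes(T):
    c,s=np.cos(T[2]),np.sin(T[2]); return {k:np.array([T[0]+c*x-s*y,T[1]+s*x+c*y]) for k,(x,y) in OFF.items()}
E
python3 - <<'E'
from det import *
d=np.load("w2.npz"); im=d["im"]; s=dict(position=d["p"],tool_rot=d["q"]); cam=w2c("wrist",s)
g=[(288,93),(417,175),(337,291),(217,222)]
hsv=cv2.cvtColor(im,cv2.COLOR_RGB2HSV)
red=((hsv[...,0]<6)|(hsv[...,0]>174))&(hsv[...,1]>170)&(hsv[...,2]>90)
obs=[]
for k,p in zip("ABCD",g):
    m=np.zeros(red.shape,np.uint8); cv2.circle(m,p,9,1,-1)
    w=(m>0)&(hsv[...,1]<90)
    n,l,st,c=cv2.connectedComponentsWithStats(w.astype(np.uint8)); i=l[p[1],p[0]]
    obs.append(c[i]); print(k,c[i].round(1),st[i])
obs=np.array(obs)
def f(v):
    a=axes(v[:3]); return (proj([[*a[k],v[3]] for k in "ABCD"],cam)-obs).ravel()
r=least_squares(f,[.56,.085,-.5,.134],x_scale=[.1,.1,1,.01]); print(r.x,r.fun.round(2),r.x[2]*57.3)
f2=lambda v:f([*v,.134]); r2=least_squares(f2,r.x[:3]); print(r2.x,r2.fun.round(2))
# tank corners / cover check
v=im.copy()
T=r2.x
for k,a in axes(T).items():
    for z,col,rad in((.134,(0,255,0),.0115),(.104,(0,255,255),.017)):
        t=np.linspace(0,6.283,40); q=proj(np.c_[a[0]+rad*np.cos(t),a[1]+rad*np.sin(t),0*t+z],cam)
        for x,y in q: cv2.circle(v,(int(x*8),int(y*8)),4,col,-1,shift=3)
t=np.linspace(0,6.283,150); q=proj(np.c_[T[0]+.112*np.cos(t),T[1]+.112*np.sin(t),0*t+.092],cam)
for x,y in q: cv2.circle(v,(int(x*8),int(y*8)),4,(255,0,255),-1,shift=3)
cv2.imwrite("pics/w2o.png",cv2.resize(v[40:340,150:500],None,fx=2.2,fy=1.95)[:,:,::-1])
E
```

```text
A [288.   91.4] [281  84  15  16 183]
B [416.1 174.7] [409 168  15  15 174]
C [336.9 291.1] [331 285  13  13 137]
D [216.4 222.3] [210 216  14  14 157]
[ 0.56157503  0.08230178 -0.40748092  0.13176035] [-0.17 -0.33 -0.04  0.28 -0.06 -0.09  0.28  0.15] -23.348656633018074
[ 0.56158428  0.08251466 -0.40748217] [-0.4  -1.09  0.8   0.26  0.11  0.75 -0.49  0.5 ]
```

View pics/w2o.png

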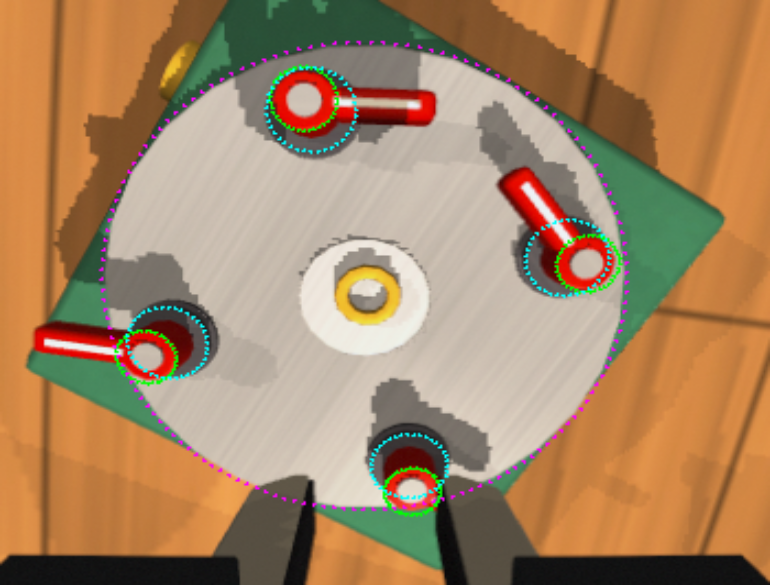

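```bash
cat >> det.py <<'E'
T0=np.array([.5616,.0824,-.4075])
def redmask(im):
    h=cv2.cvtColor(im,cv2.COLOR_RGB2HSV); return (((h[...,0]<8)|(h[...,0]>172))&(h[...,1]>150)&(h[...,2]>70))
def armang(im,cam,k,T=T0,zt=.132):
    "angle by scoring IoU-like of bar (top+sides) outline beyond boss"
    red=redmask(im); w=im.min(2)>190; ok=red|w; a=axes(T)[k]; best=[]
    dist=cv2.distanceTransform  # unused
    allm=np.zeros(red.shape,np.uint8); cv2.circle(allm,tuple(int(x) for x in proj([[*a,.122]],cam)[0]),1,1,-1)
    t=np.linspace(0,2*np.pi,60)
    def region(P): 
        m=np.zeros(red.shape,np.uint8); q=proj(P,cam); cv2.fillConvexPoly(m,cv2.convexHull((q*16).astype(np.int32)),1,shift=4); return m>0
    disc=region(np.r_[np.c_[a[0]+.05*np.cos(t),a[1]+.05*np.sin(t),0*t+zt],np.c_[a[0]+.05*np.cos(t),a[1]+.05*np.sin(t),0*t+.112]])
    boss=region(np.r_[np.c_[a[0]+.0125*np.cos(t),a[1]+.0125*np.sin(t),0*t+zt],np.c_[a[0]+.0125*np.cos(t),a[1]+.0125*np.sin(t),0*t+.104]])
    D=disc&~boss
    for th in np.arange(-np.pi,np.pi,.02):
        u=np.array([np.cos(th),np.sin(th)]);n=np.array([-u[1],u[0]])
        P=[[*(a+r*u+e*n),z] for r in(.01,.046) for e in(-.006,.006) for z in (.112,zt)]
        m=region(np.array(P))&D
        best.append(((m&ok).sum()-0.0+((~m)&D&~red).sum()-(m&~ok).sum()-((~m)&D&red).sum(),th))
    b=max(best)[0]; ths=np.array([x for s_,x in best if s_>=b-2]); return np.angle(np.exp(1j*ths).mean()),b/D.sum()
E
python3 - <<'E'
from det import *
d=np.load("w2.npz"); s=dict(position=d["p"],tool_rot=d["q"]); cam=w2c("wrist",s)
ims={"wrist":(d["im"],cam)}
for n in("scene","side"): ims[n]=(cv2.imread(f"pics/{n}0.png")[:,:,::-1].copy(),w2c(n))
for k in "ABCD":
    print(k,axes(T0)[k].round(4),[(n,*np.round(armang(*ims[n],k),3)) for n in ims])
    # white line from tip pixel
for k,p in dict(A=(346,95),B=(382,130),D=(168,214)).items():
    v=back(p,.132,cam)[0,:2]-axes(T0)[k]; print(k,np.linalg.norm(v).round(4),np.arctan2(v[1],v[0]).round(3))
E
```

```text
A [0.5303 0.1613] [('wrist', np.float64(0.078), np.float64(0.948)), ('scene', np.float64(0.178), np.float64(0.927)), ('side', np.float64(2.403), np.float64(0.878))]
B [0.6405 0.1137] [('wrist', np.float64(2.388), np.float64(0.971)), ('scene', np.float64(2.538), np.float64(0.858)), ('side', np.float64(2.432), np.float64(0.931))]
C [0.5929 0.0035] [('wrist', np.float64(-2.962), np.float64(0.939)), ('scene', np.float64(-0.093), np.float64(0.846)), ('side', np.float64(2.314), np.float64(0.906))]
D [0.4827 0.0511] [('wrist', np.float64(-3.122), np.float64(0.96)), ('scene', np.float64(-3.082), np.float64(0.911)), ('side', np.float64(2.278), np.float64(0.874))]
A 0.0443 0.077
B 0.0453 2.421
D 0.0415 3.106
```

Run:
```python
from det import *
im=cv2.imread("pics/scene0.png"); c=cv2.resize(im[215:335,265:425],None,fx=5,fy=5,interpolation=cv2.INTER_CUBIC); cv2.imwrite("pics/sc.png",c)
cam=w2c("scene"); a=axes(T0)
for k in a: print(k,((proj([[*a[k],.132]],cam)-[265,215])*5).round(),((proj([[*a[k],.104]],cam)-[265,215])*5).round())
for th in(-1.2,-.8,-.4,0): print(th,((proj([[*(a["C"]+.046*np.array([np.cos(th),np.sin(th)])),.132]],cam)-[265,215])*5).round())
```

```text
A [[644. 314.]] [[637. 359.]]
B [[358. 449.]] [[357. 493.]]
C [[199. 216.]] [[201. 261.]]
D [[472.  98.]] [[470. 144.]]
-1.2 [[ 83. 189.]]
-0.8 [[ 76. 227.]]
-0.4 [[ 89. 264.]]
0 [[120. 294.]]
```

View pics/sc.png

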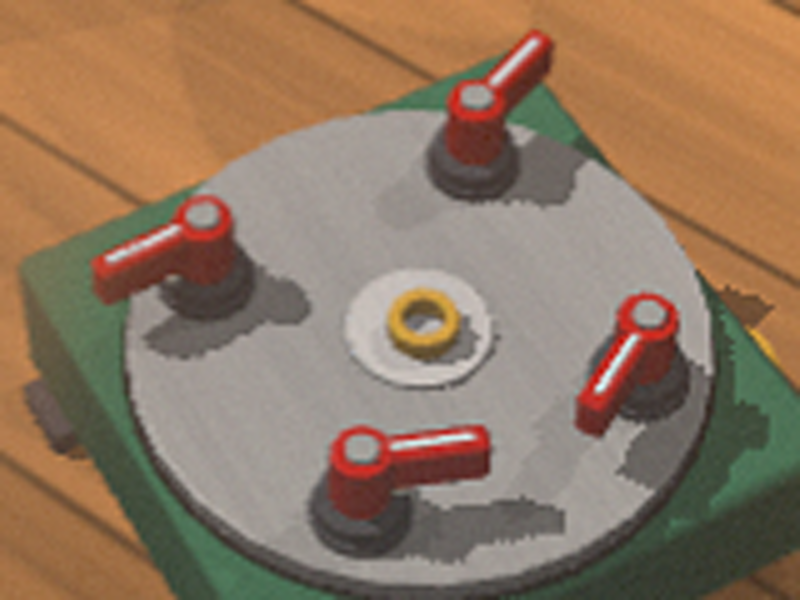

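```bash
cat >> det.py <<'E'
def over(k,th,inward,z,lat=0,r=.038):
    u=np.array([np.cos(th),np.sin(th)]);n=np.array([-u[1],u[0]]); p=axes(T0)[k]+r*u+lat*n
    return [*p,z],(th+np.pi if inward else th)
def rel(k,inward,s=None):
    "TCP in lever frame of current heading: radial, lateral(ccw+) mm, th implied"
    s=s or sense(); th=hd(s)-(np.pi if inward else 0); u=np.array([np.cos(th),np.sin(th)]);n=np.array([-u[1],u[0]])
    d=(s["position"][:2]-axes(T0)[k])*1000; f=s["force"][:2]; 
    print("t",round(s["clock"],2),"th",np.angle(np.exp(1j*th)).round(3),"rad",(d@u).round(1),"lat",(d@n).round(1),"z",s["position"][2].round(4),"Frad",(f@u).round(1),"Fccw",(f@n).round(1),"Fz",s["force"][2].round(1),"M",s["moment"].round(2),"w",(s["grip_width"]*1000).round(1))
E
python3 - <<'E'
from det import *
p,phi=over("A",.08,False,.155); rows(p,phi,10,30);
E
```

```text
[[8.6,1.3,-11.5,-8.6,0,0,30],[8.6,3,-11.2,-8.6,0,0,30],[8.6,4.7,-10.6,-8.6,0,0,30],[8.5,6.2,-9.8,-8.6,0,0,30],[8.6,7.6,-8.8,-8.6,0,0,30],[8.6,8.8,-7.5,-8.6,0,0,30],[8.6,9.9,-6.1,-8.6,0,0,30],[8.6,10.6,-4.6,-8.6,0,0,30],[8.6,11.2,-3,-8.6,0,0,30],[8.6,11.6,-1.2,-8.6,0,0,30]]
```

>>> arm_command([
  [[8.6, 1.3, -11.5, -8.6, 0, 0, 30], [8.6, 3, -11.2, -8.6, 0, 0, 30], [8.6, 4.7, -10.6, -8.6, 0, 0, 30], [8.6, 6.2, -9.8, -8.6, 0, 0, 30], [8.6, 7.6, -8.8, -8.6, 0, 0, 30], [8.6, 8.8, -7.5, -8.6, 0, 0, 30], [8.6, 9.9, -6.1, -8.6, 0, 0, 30], [8.6, 10.6, -4.6, -8.6, 0, 0, 30], [8.6, 11.2, -3, -8.6, 0, 0, 30], [8.6, 11.6, -1.2, -8.6, 0, 0, 30], [0, 0, 0, 0, 0, 0, 30]],
])

```text
clock: 5.68
position: [0.5678, 0.1645, 0.1541]
tool_rot: [0.706, -0.027, 0.707, 0.027]
force: [-0.0, -0.2, -0.3]
grip_width: 0.0305
```

Run:
```python
from det import *
rel("A",0); s=sense(); cam=w2c("wrist",s)
im=snapshot("wrist"); cv2.imwrite("pics/w3.png",im[:,:,::-1])
p,phi=over("A",.08,False,.112); plan(p,phi,s)
```

```text
Traceback (most recent call last):
  File "det.py", line 33, in rel
    print("t",round(s["clock"],2),"th",np.angle(np.exp(1j*th)).round(3),"rad",(d@u).round(1),"lat",(d@n).round(1),"z",s["position"][2].round(4),"Frad",(f@u).round(1),"Fccw",(f@n).round(1),"Fz",s["force"][2].round(1),"M",s["moment"].round(2),"w",(s["grip_width"]*1000).round(1))
                                                                                                                                                                                                                                                     ^^^^^^^^^^^^^^^^^^^^^^^^^^^^
AttributeError: 'float' object has no attribute 'round'
```

```bash
sed -i 's/(s\["grip_width"\]\*1000).round(1)/round(s["grip_width"]*1000,1)/' det.py
python3 - <<'E'
from det import *
rel("A",0); s=sense(); cam=w2c("wrist",s)
im=snapshot("wrist"); cv2.imwrite("pics/w3.png",im[:,:,::-1])
p,phi=over("A",.08,False,.112); plan(p,phi,s)
E
```

```text
t 5.67 th 0.077 rad 37.7 lat 0.4 z 0.1541 Frad -0.0 Fccw -0.2 Fz -0.3 M [ 0.02 -0.12  0.05] w 30.5
shift [42.1 -0.3  0.4] rotvec [-0.19 -0.09 -0.06]  rows>= 0.7
```

View pics/w3.png

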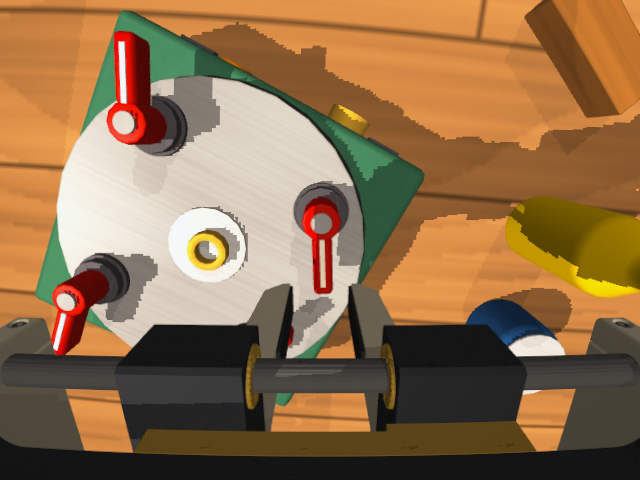

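>>> arm_command([
  [[14, 0, 0, 0, 0, 0, 30], [14, 0, 0, 0, 0, 0, 30], [14, 0, 0, 0, 0, 0, 30], [0, 0, 0, 0, 0, 0, 30]],
])

```text
clock: 6.22
position: [0.5677, 0.1624, 0.111]
tool_rot: [0.706, -0.027, 0.708, 0.026]
force: [0.3, -0.3, -0.2]
grip_width: 0.0301
```

>>> arm_command([
  [[0, -3, 0, 0, 0, 0, 30], [0, -3, 0, 0, 0, 0, 30]],
])

```text
clock: 6.48
position: [0.5695, 0.1572, 0.1132]
tool_rot: [0.707, -0.027, 0.706, 0.027]
force: [0.7, 1.8, -0.3]
grip_width: 0.0303
```

Run:
```python
from det import *
rel("A",0)
```

```text
t 6.47 th 0.076 rad 38.8 lat -7.0 z 0.1132 Frad 0.8 Fccw 1.7 Fz -0.3 M [ 0.64 -0.12  0.05] w 30.3
```

>>> arm_command([
  [[0, -2.6, -0.7, 4, 0, 0, 30], [0, -2.6, -0.7, 4, 0, 0, 30], [0, -2.6, -0.7, 4, 0, 0, 30], [0, -2.6, -0.7, 4, 0, 0, 30], [0, -2.6, -0.7, 4, 0, 0, 30], [0, -2.6, -0.7, 4, 0, 0, 30]],
])

```text
clock: 7.22
position: [0.5644, 0.1445, 0.1134]
tool_rot: [0.698, 0.123, 0.696, -0.119]
force: [0.2, 2.7, -2.7]
grip_width: 0.0303
```

Run:
```python
from det import *
rel("A",0);im=snapshot("wrist"); cv2.imwrite("pics/w4.png",im[:,:,::-1])
```

```text
t 7.22 th -0.344 rad 37.8 lat -4.3 z 0.1134 Frad -0.7 Fccw 2.7 Fz -2.7 M [ 0.73 -0.48  0.02] w 30.3
```

View pics/w4.png

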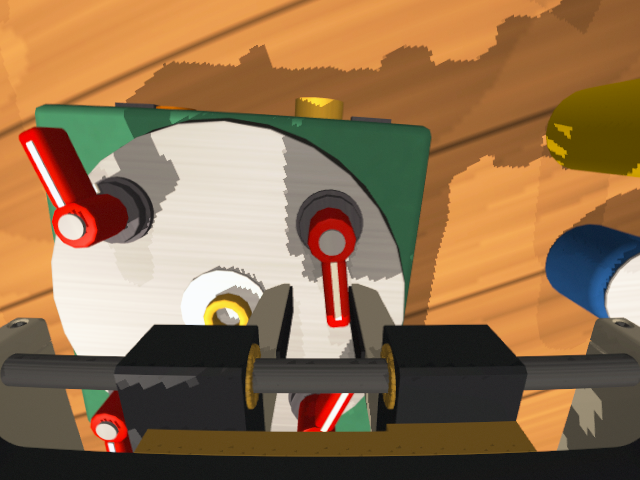

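Add to det.py:
```python
_rel=rel
def rel(k,inward,s=None):
    s=s or sense(); _rel(k,inward,s); th=hd(s)-(np.pi if inward else 0)
    u=np.array([np.cos(th),np.sin(th)]);n=np.array([-u[1],u[0]]); d=(s["position"][:2]-axes(T0)[k])*1000
    # contact: pad (face) at lat+w/2 ; bar's face at +6
    a=np.arctan2(d@n+s["grip_width"]*500-6,d@u); print("arm th if in contact",np.angle(np.exp(1j*(th+a))).round(3))
```

```text
(no output)
```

>>> arm_command([
  [[0, -3, -0.7, 4, 0, 0, 30], [0, -3, -0.7, 4, 0, 0, 30], [0, -3, -0.7, 4, 0, 0, 30], [0, -3, -0.7, 4, 0, 0, 30], [0, -3, -0.7, 4, 0, 0, 30], [0, -3, -0.7, 4, 0, 0, 30], [0, -3, -0.7, 4, 0, 0, 30], [0, -3, -0.7, 4, 0, 0, 30]],
])

```text
clock: 8.28
position: [0.5476, 0.1266, 0.1135]
tool_rot: [0.637, 0.31, 0.635, -0.307]
force: [2.6, 1.8, -2.4]
grip_width: 0.0302
```

Run:
```python
from det import *
rel("A",0);im=snapshot("wrist"); cv2.imwrite("pics/w5.png",im[:,:,::-1])
```

```text
t 8.28 th -0.903 rad 37.9 lat -7.9 z 0.1135 Frad 0.2 Fccw 3.2 Fz -2.4 M [ 0.44 -0.68  0.07] w 30.2
arm th if in contact -0.87
```

View pics/w5.png

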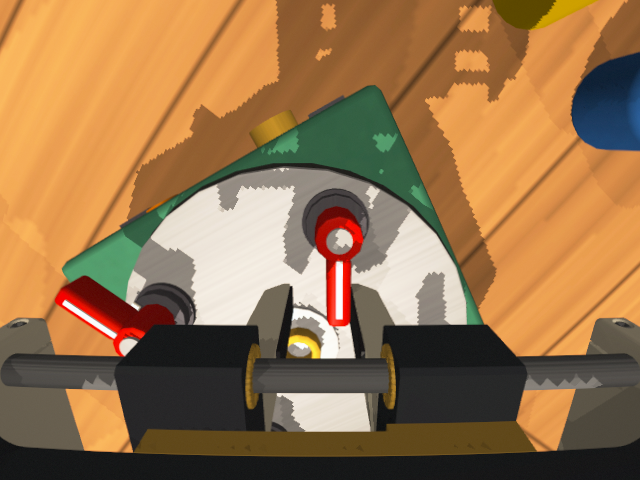

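>>> arm_command([
  [[0, -2.6, -0.6, 4, 0, 0, 30], [0, -1.8, -0.2, 1.5, 0, 0, 30]],
])

```text
clock: 8.57
position: [0.5435, 0.1245, 0.1135]
tool_rot: [0.622, 0.34, 0.62, -0.337]
force: [3.4, 2.5, -1.5]
grip_width: 0.0299
```

Run:
```python
from det import *
rel("A",0)
```

```text
t 8.57 th -0.997 rad 38.0 lat -8.9 z 0.1135 Frad -0.3 Fccw 4.2 Fz -1.5 M [ 0.59 -1.04 -0.03] w 29.9
arm th if in contact -0.995
```

>>> arm_command([
  [[0, 6, 0, 0, 0, 0, 30], [0, 3, 0, 0, 0, 0, 30], [-22, 0, 0, 0, 0, 0, 30], [-22, 0, 0, 0, 0, 0, 30], [0, 0, 0, 0, 0, 0, 30]],
])

```text
clock: 9.2
position: [0.5499, 0.1286, 0.1579]
tool_rot: [0.622, 0.339, 0.62, -0.338]
force: [0.1, 0.1, -0.1]
grip_width: 0.0301
```

Run:
```python
from det import *
rel("A",0); s=sense(); cam=w2c("wrist",s); im=snapshot("wrist"); cv2.imwrite("pics/w6.png",im[:,:,::-1])
for k in "ABCD": print(k,np.round(armang(im,cam,k),3))
```

```text
t 9.2 th -0.997 rad 38.0 lat -1.3 z 0.1579 Frad -0.0 Fccw 0.1 Fz -0.1 M [-0.06 -0.14 -0.05] w 30.1
arm th if in contact -0.796
A [-1.012  0.984]
B [2.398 0.975]
C [-1.122  0.919]
D [-3.142  0.946]
```

View pics/w6.png

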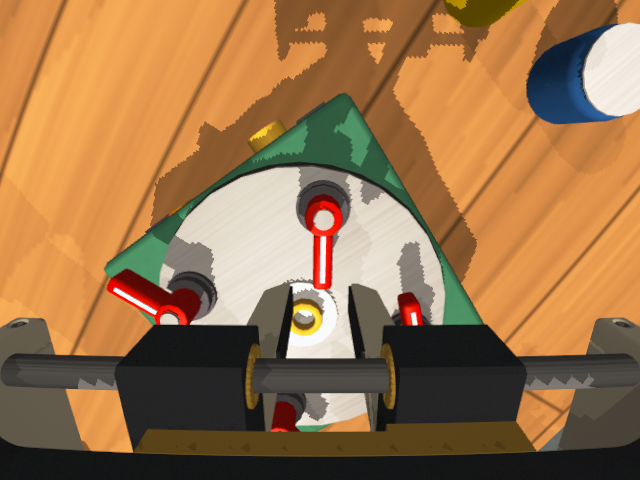

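Run:
```python
from det import *
im=cv2.imread("pics/w3.png")[:,:,::-1].copy()
s=dict(position=np.array([.5678,.1645,.1541]),tool_rot=np.array([.706,-.027,.707,.027]))
print(armang(im,w2c("wrist",s),"C"))
p,phi=over("C",-.36,False,.158); rows(p,phi,6,30)
```

```text
(np.float64(-0.4015926535897907), np.float64(0.9544610222302116))
[[-0.2,-1.4,26.5,-6.1,0,0,30],[-0.2,-4.1,26.2,-6.1,0,0,30],[-0.2,-7,25.6,-6.1,0,0,30],[-0.2,-9.6,24.8,-6.1,0,0,30],[-0.2,-12.2,23.5,-6.1,0,0,30],[-0.2,-14.6,22.2,-6.1,0,0,30]]
```

>>> arm_command([
  [[0, -1.4, 26.5, -6, 0, 0, 30], [0, -4, 26, -6, 0, 0, 30], [0, -7, 25.5, -6, 0, 0, 30], [0, -9.5, 25, -6, 0, 0, 30], [0, -12, 23.5, -6, 0, 0, 30], [0, -14.5, 22, -6, 0, 0, 30], [0, 0, 0, 0, 0, 0, 30]],
])

```text
clock: 10.12
position: [0.6277, -0.0126, 0.1544]
tool_rot: [0.694, 0.131, 0.696, -0.133]
force: [0.7, 1.1, 0.2]
grip_width: 0.0301
```

Run:
```python
from det import *
rel("C",0); s=sense(); cam=w2c("wrist",s); im=snapshot("wrist"); cv2.imwrite("pics/w7.png",im[:,:,::-1])
for k in "ABCD": print(k,np.round(armang(im,cam,k),3))
p,phi=over("C",-.38,False,.113); plan(p,phi)
```

```text
t 10.12 th -0.375 rad 38.3 lat -2.3 z 0.1544 Frad 0.2 Fccw 1.3 Fz 0.2 M [ 0.07 -0.09 -0.04] w 30.1
arm th if in contact -0.2
A [-1.042  0.893]
B [2.358 0.93 ]
C [-0.382  0.964]
D [2.763 1.   ]
shift [42.  -0.1  1.4] rotvec [ 0.42 -0.18  0.04]  rows>= 0.7
```

View pics/w7.png

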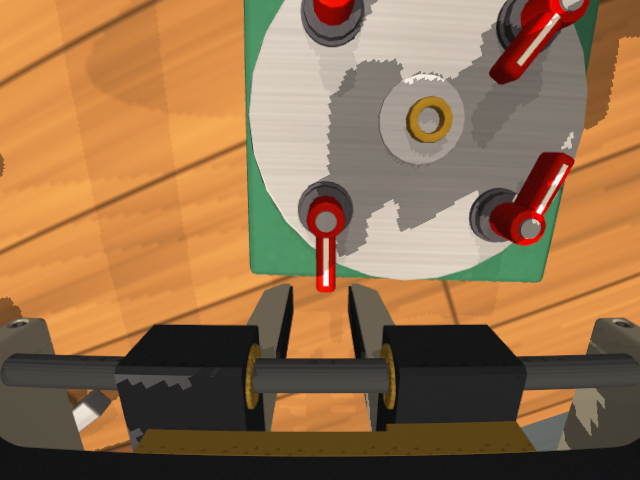

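>>> arm_command([
  [[14, 0, 0, 0, 0, 0, 30], [14, 0, 0, 0, 0, 0, 30], [14, 0, 0, 0, 0, 0, 30], [0, 0, 0, 0, 0, 0, 30]],
])

```text
clock: 10.68
position: [0.6268, -0.0093, 0.1128]
tool_rot: [0.694, 0.129, 0.696, -0.13]
force: [1.4, 0.2, 0.5]
grip_width: 0.0298
```

>>> arm_command([
  [[0, -4, 0, 0, 0, 0, 30], [0, -4, 0, 0, 0, 0, 30], [0, -3, -0.7, 4, 0, 0, 30], [0, -3, -0.7, 4, 0, 0, 30], [0, -3, -0.7, 4, 0, 0, 30], [0, -3, -0.7, 4, 0, 0, 30]],
])

```text
clock: 11.42
position: [0.6187, -0.0244, 0.1154]
tool_rot: [0.671, 0.227, 0.669, -0.224]
force: [2.9, 1.5, -2.7]
grip_width: 0.03
```

Run:
```python
from det import *
rel("C",0)
```

```text
t 11.43 th -0.65 rad 37.4 lat -6.6 z 0.1154 Frad 1.4 Fccw 3.0 Fz -2.7 M [ 0.6  -0.65 -0.02] w 30.0
arm th if in contact -0.587
```

>>> arm_command([
  [[0.3, -3, -0.5, 4, 0, 0, 30], [0.3, -3, -0.5, 4, 0, 0, 30], [0.3, -3, -0.5, 4, 0, 0, 30], [0.3, -2.8, -0.6, 4, 0, 0, 30], [0.3, -2.8, -0.6, 4, 0, 0, 30], [0.3, -2.7, -0.6, 4, 0, 0, 30], [0, -2.7, -0.6, 4, 0, 0, 30], [0, -2.7, -0.6, 4, 0, 0, 30], [0, -2.7, -0.6, 4, 0, 0, 30], [0, -2.7, -0.6, 4, 0, 0, 30]],
])

```text
clock: 12.68
position: [0.5943, -0.0352, 0.1146]
tool_rot: [0.554, 0.444, 0.551, -0.439]
force: [2.2, 2.4, 0.4]
grip_width: 0.0302
```

Run:
```python
from det import *
rel("C",0)
```

```text
t 12.68 th -1.347 rad 38.0 lat -7.2 z 0.1146 Frad -1.9 Fccw 2.7 Fz 0.4 M [ 0.64 -0.63  0.06] w 30.2
arm th if in contact -1.298
```

Turned 0.92 rad; a little more, then back off and lift.

>>> arm_command([
  [[0, -3, -0.6, 4, 0, 0, 30], [0, -2.8, -0.6, 4, 0, 0, 30]],
])

```text
clock: 12.92
position: [0.5886, -0.0354, 0.1145]
tool_rot: [0.522, 0.481, 0.519, -0.476]
force: [2.3, 3.6, 0.1]
grip_width: 0.0303
```

Run:
```python
from det import *
rel("C",0)
```

```text
t 12.93 th -1.487 rad 38.4 lat -7.6 z 0.1145 Frad -3.4 Fccw 2.6 Fz 0.1 M [ 0.48 -0.79  0.04] w 30.3
arm th if in contact -1.446
```

>>> arm_command([
  [[0, 6, 0, 0, 0, 0, 30], [0, 3, 0, 0, 0, 0, 30], [-22, 0, 0, 0, 0, 0, 30], [-22, 0, 0, 0, 0, 0, 30], [0, 0, 0, 0, 0, 0, 30]],
])

```text
clock: 13.55
position: [0.5959, -0.037, 0.1583]
tool_rot: [0.522, 0.479, 0.52, -0.478]
force: [0.4, -0.6, 0.7]
grip_width: 0.0298
```

Run:
```python
from det import *
rel("C",0); s=sense(); cam=w2c("wrist",s); im=snapshot("wrist"); cv2.imwrite("pics/w8.png",im[:,:,::-1])
for k in "ABCD": print(k,np.round(armang(im,cam,k),3))
p,phi=over("B",2.39,True,.158); plan(p,phi);rows(p,phi-2*np.pi,6,30)
```

```text
t 13.55 th -1.487 rad 40.7 lat -0.4 z 0.1583 Frad 0.6 Fccw 0.3 Fz 0.7 M [-0.06 -0.13  0.01] w 29.8
arm th if in contact -1.281
A [1.653 1.   ]
B [1.848 1.   ]
C [-1.462  0.979]
D [3.118 0.972]
shift [  -1.1   32.7 -174.6] rotvec [-4.211e+01  3.000e-02 -3.000e-02]  rows>= 3.9
[[-0.2,5.4,-29.1,-7,0,0,30],[-0.2,9,-28.2,-7,0,0,30],[-0.1,12.3,-26.9,-7,0,0,30],[-0.2,15.5,-25.3,-7,0,0,30],[-0.2,18.5,-23.1,-7,0,0,30],[-0.2,21.1,-20.7,-7,0,0,30]]
```

View pics/w8.png

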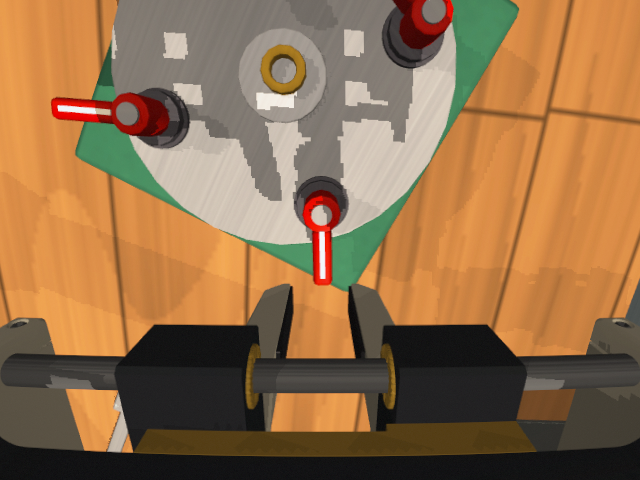

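>>> arm_command([
  [[0, 5.5, -29, -7, 0, 0, 30], [0, 9, -28, -7, 0, 0, 30], [0, 12.5, -27, -7, 0, 0, 30], [0, 15.5, -25.5, -7, 0, 0, 30], [0, 18.5, -23, -7, 0, 0, 30], [0, 21, -20.5, -7, 0, 0, 30], [0, 0, 0, 0, 0, 0, 30]],
])

```text
clock: 14.48
position: [0.6115, 0.1425, 0.1555]
tool_rot: [0.657, 0.259, 0.659, -0.259]
force: [0.6, -0.9, 0.7]
grip_width: 0.0299
```

Run:
```python
from det import *
rel("B",1); s=sense(); cam=w2c("wrist",s); im=snapshot("wrist"); cv2.imwrite("pics/w9.png",im[:,:,::-1])
for k in "B": print(k,np.round(armang(im,cam,k),3))
p,phi=over("B",2.39,True,.113); plan(p,phi)
```

```text
t 14.47 th 2.392 rad 40.8 lat -1.4 z 0.1555 Frad -1.1 Fccw 0.2 Fz 0.7 M [-0.05 -0.05  0.01] w 29.9
arm th if in contact 2.576
B [2.378 0.982]
shift [42.5  0.5  0.7] rotvec [-0.1  -0.07  0.13]  rows>= 0.7
```

View pics/w9.png

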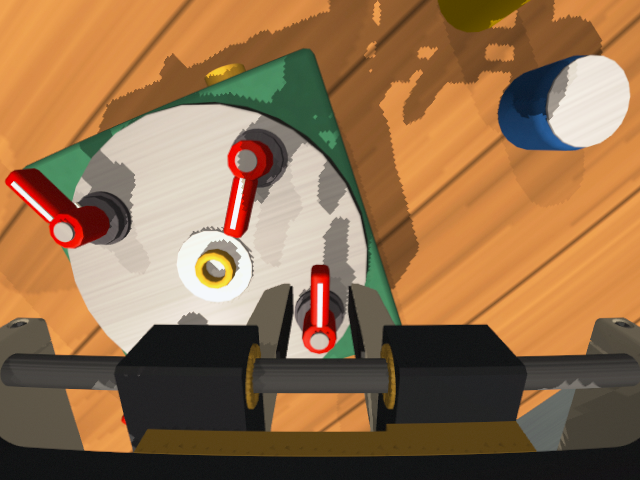

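>>> arm_command([
  [[14, 0, 0, 0, 0, 0, 30], [14, 0, 0, 0, 0, 0, 30], [14, 0, 0.5, 0, 0, 0, 30], [0, 0, 0, 0, 0, 0, 30]],
])

```text
clock: 15.02
position: [0.6122, 0.1384, 0.113]
tool_rot: [0.657, 0.259, 0.658, -0.261]
force: [0.2, 0.8, 0.1]
grip_width: 0.0299
```

>>> arm_command([
  [[0, 4, 0, 0, 0, 0, 30], [0, 4, 0, 0, 0, 0, 30], [0.2, 3, 0.6, 4, 0, 0, 30], [0.2, 3, 0.6, 4, 0, 0, 30], [0.2, 3, 0.6, 4, 0, 0, 30], [0.2, 3, 0.6, 4, 0, 0, 30], [0.2, 2.8, 0.6, 4, 0, 0, 30], [0.2, 2.8, 0.6, 4, 0, 0, 30]],
])

```text
clock: 16.02
position: [0.6336, 0.152, 0.1141]
tool_rot: [0.588, 0.39, 0.589, -0.393]
force: [-3.0, -1.0, 3.9]
grip_width: 0.0303
```

Run:
```python
from det import *
rel("B",1)
```

```text
t 16.02 th 1.967 rad 38.0 lat -8.5 z 0.1141 Frad 0.2 Fccw 3.2 Fz 3.9 M [-0.55  0.59  0.04] w 30.3
arm th if in contact 1.985
```

>>> arm_command([
  [[0, 2.7, 0.6, 4, 0, 0, 30], [0, 2.7, 0.6, 4, 0, 0, 30], [0, 2.7, 0.6, 4, 0, 0, 30], [0, 2.7, 0.6, 4, 0, 0, 30], [0, 2.7, 0.6, 4, 0, 0, 30], [0, 2.7, 0.6, 4, 0, 0, 30], [0, 2.7, 0.6, 4, 0, 0, 30], [0, 2.7, 0.6, 4, 0, 0, 30], [0, 2.7, 0.6, 4, 0, 0, 30]],
])

```text
clock: 17.15
position: [0.6571, 0.1501, 0.1135]
tool_rot: [-0.438, -0.553, -0.44, 0.556]
force: [-3.1, -1.7, 1.0]
grip_width: 0.0303
```

Run:
```python
from det import *
rel("B",1)
```

```text
t 17.15 th 1.34 rad 39.2 lat -7.8 z 0.1135 Frad -2.4 Fccw 2.7 Fz 1.0 M [-0.3   0.67 -0.  ] w 30.3
arm th if in contact 1.374
```

>>> arm_command([
  [[0, 2.3, 0.5, 3, 0, 0, 30], [0, -6, 0, 0, 0, 0, 30], [0, -3, 0, 0, 0, 0, 30], [-22, 0, 0, 0, 0, 0, 30], [-22, 0, 0, 0, 0, 0, 30], [0, 0, 0, 0, 0, 0, 30]],
])

```text
clock: 17.9
position: [0.654, 0.153, 0.16]
tool_rot: [0.426, 0.567, 0.424, -0.563]
force: [-1.0, 0.2, -0.1]
grip_width: 0.0299
```

Run:
```python
from det import *
rel("B",1); s=sense(); cam=w2c("wrist",s); im=snapshot("wrist"); cv2.imwrite("pics/w10.png",im[:,:,::-1])
for k in "ABCD": print(k,np.round(armang(im,cam,k),3))
p,phi=over("D",3.12,True,.158); plan(p,phi);rows(p,phi-2*np.pi,11,30)
```

```text
t 17.9 th 1.29 rad 41.6 lat -2.1 z 0.16 Frad -0.1 Fccw 1.1 Fz -0.1 M [-0.01 -0.03 -0.01] w 29.9
arm th if in contact 1.453
A [-2.562  0.94 ]
B [1.298 0.982]
C [-1.902  1.   ]
D [-3.102  0.859]
shift [-1.000e-01 -1.721e+02  1.545e+02] rotvec [-1.0488e+02  3.0000e-02 -1.5000e-01]  rows>= 9.8
[[0,-15.6,14,-9.5,0,0,30],[0,-17.8,11.3,-9.5,0,0,30],[0,-19.4,8.2,-9.5,0,0,30],[0,-20.4,4.9,-9.5,0,0,30],[-0.1,-21,1.4,-9.5,0,0,30],[0,-20.9,-2,-9.5,0,0,30],[0,-20.3,-5.5,-9.5,0,0,30],[0,-19.1,-8.8,-9.5,0,0,30],[0,-17.4,-11.8,-9.5,0,0,30],[0,-15.3,-14.5,-9.5,0,0,30],[0,-12.6,-16.8,-9.5,0,0,30]]
```

View pics/w10.png

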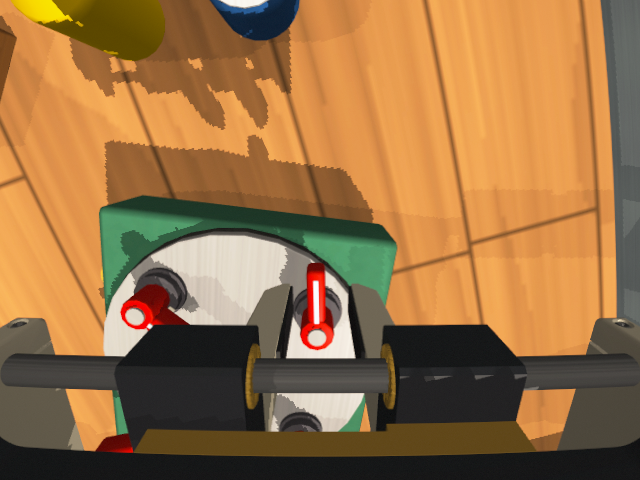

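>>> arm_command([
  [[0, -15.6, 14, -9.5, 0, 0, 30], [0, -17.8, 11.3, -9.5, 0, 0, 30], [0, -19.4, 8.2, -9.5, 0, 0, 30], [0, -20.4, 5, -9.5, 0, 0, 30], [0, -21, 1.4, -9.5, 0, 0, 30], [0, -21, -2, -9.5, 0, 0, 30], [0, -20.3, -5.5, -9.5, 0, 0, 30], [0, -19, -8.8, -9.5, 0, 0, 30], [0, -17.4, -11.8, -9.5, 0, 0, 30], [0, -15.3, -14.5, -9.5, 0, 0, 30], [0, -12.6, -16.8, -9.5, 0, 0, 30], [0, 0, 0, 0, 0, 0, 30]],
])

```text
clock: 19.45
position: [0.4426, 0.0506, 0.1568]
tool_rot: [0.706, 0.011, 0.708, -0.011]
force: [0.1, -0.5, 0.2]
grip_width: 0.0301
```

Run:
```python
from det import *
rel("D",1); s=sense(); print(s["joint_pos"].round(2)); cam=w2c("wrist",s); im=snapshot("wrist"); cv2.imwrite("pics/w11.png",im[:,:,::-1])
for k in "DA": print(k,np.round(armang(im,cam,k),3))
p,phi=over("D",3.12,True,.113); plan(p,phi)
```

```text
t 19.45 th 3.111 rad 40.1 lat 1.8 z 0.1568 Frad -0.1 Fccw 0.5 Fz 0.2 M [ 0.05 -0.14 -0.02] w 30.1
arm th if in contact -2.909
[ 0.41  0.5  -0.82  2.05  0.51  0.8   0.83]
D [3.138 0.976]
A [-2.562  0.912]
shift [44.2  0.6  0.7] rotvec [-0.6  -0.04 -0.03]  rows>= 0.7
```

View pics/w11.png

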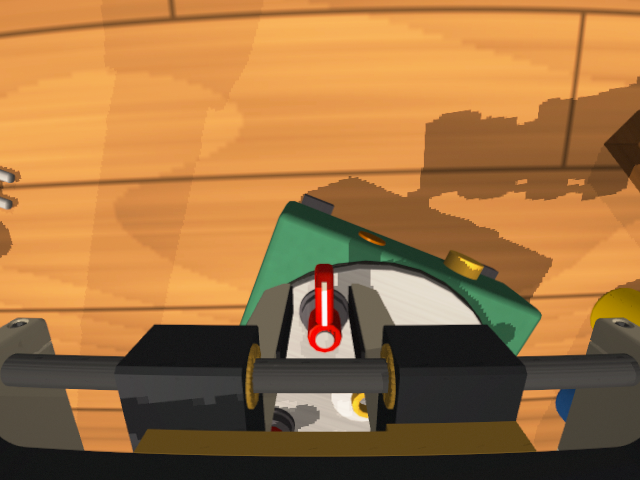

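>>> arm_command([
  [[14.5, 0, 0, 0, 0, 0, 30], [14.5, 0.5, 0, 0, 0, 0, 30], [14.5, 0.5, 0.5, 0, 0, 0, 30], [0, 0, 0, 0, 0, 0, 30]],
])

```text
clock: 20.0
position: [0.4439, 0.0526, 0.1127]
tool_rot: [0.706, 0.01, 0.708, -0.01]
force: [-0.2, -1.1, 0.4]
grip_width: 0.0301
```

>>> arm_command([
  [[0, 4, 0, 0, 0, 0, 30], [0, 4, 0, 0, 0, 0, 30], [0.2, 3, 0.6, 4, 0, 0, 30], [0.2, 3, 0.6, 4, 0, 0, 30], [0.2, 3, 0.6, 4, 0, 0, 30], [0.2, 3, 0.6, 4, 0, 0, 30], [0.2, 2.8, 0.6, 4, 0, 0, 30], [0.2, 2.8, 0.6, 4, 0, 0, 30]],
])

```text
clock: 21.0
position: [0.4519, 0.0752, 0.1134]
tool_rot: [0.689, 0.157, 0.689, -0.159]
force: [0.3, -3.2, 2.5]
grip_width: 0.0301
```

Run:
```python
from det import *
rel("D",1)
```

```text
t 21.0 th 2.691 rad 38.2 lat -8.2 z 0.1134 Frad -1.7 Fccw 2.7 Fz 2.5 M [-0.77 -0.01 -0.06] w 30.1
arm th if in contact 2.712
```

>>> arm_command([
  [[0, 2.7, 0.6, 4, 0, 0, 30], [0, 2.7, 0.6, 4, 0, 0, 30], [0, 2.7, 0.6, 4, 0, 0, 30], [0, 2.7, 0.6, 4, 0, 0, 30], [0, 2.7, 0.6, 4, 0, 0, 30], [0, 2.7, 0.6, 4, 0, 0, 30], [0, 2.7, 0.6, 4, 0, 0, 30], [0, 2.7, 0.6, 4, 0, 0, 30], [0, 2.7, 0.6, 4, 0, 0, 30]],
])

```text
clock: 22.12
position: [0.4705, 0.0893, 0.113]
tool_rot: [0.606, 0.362, 0.607, -0.365]
force: [-1.7, -3.6, 0.8]
grip_width: 0.0302
```

Run:
```python
from det import *
rel("D",1)
```

```text
t 22.12 th 2.063 rad 39.4 lat -7.3 z 0.113 Frad -2.4 Fccw 3.2 Fz 0.8 M [-0.78  0.31  0.09] w 30.2
arm th if in contact 2.108
```

>>> arm_command([
  [[0, 2, 0.4, 2.5, 0, 0, 30], [0, -6, 0, 0, 0, 0, 30], [0, -3, 0, 0, 0, 0, 30], [-22, 0, 0, 0, 0, 0, 30], [-22, 0, 0, 0, 0, 0, 30], [0, 0, 0, 0, 0, 0, 30]],
])

```text
clock: 22.88
position: [0.4669, 0.0888, 0.1583]
tool_rot: [0.6, 0.377, 0.598, -0.374]
force: [-0.3, 0.3, -0.5]
grip_width: 0.0301
```

Run:
```python
from det import *
rel("D",1); s=sense(); cam=w2c("wrist",s); im=snapshot("wrist"); cv2.imwrite("pics/w12.png",im[:,:,::-1])
for k in "D": print(k,np.round(armang(im,cam,k),3))
p,phi=over("A",-1.01,False,.158); plan(p,phi);rows(p,phi,5,30)
```

```text
t 22.88 th 2.022 rad 40.8 lat -2.2 z 0.1583 Frad 0.4 Fccw 0.1 Fz -0.5 M [ 0.   -0.11 -0.03] w 30.1
arm th if in contact 2.187
D [2.058 0.985]
shift [-0.5 93.8  0.1] rotvec [-6.26  0.01 -0.12]  rows>= 1.5
[[-0.1,18.8,0,-1.3,0,0,30],[-0.1,18.7,0.5,-1.3,0,0,30],[-0.1,18.7,0.8,-1.3,0,0,30],[-0.1,18.7,1.3,-1.3,0,0,30],[-0.1,18.7,1.8,-1.3,0,0,30]]
```

View pics/w12.png

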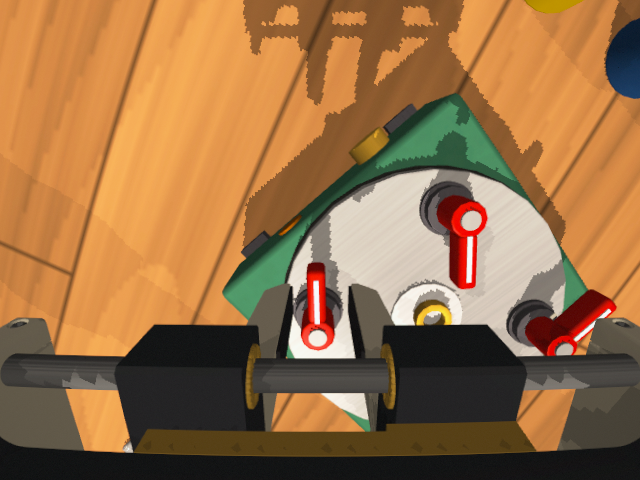

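>>> arm_command([
  [[0, 19, 0, -1.3, 0, 0, 30], [0, 18.7, 0.5, -1.3, 0, 0, 30], [0, 18.7, 0.8, -1.3, 0, 0, 30], [0, 18.7, 1.3, -1.3, 0, 0, 30], [0, 18.5, 1.8, -1.1, 0, 0, 30], [0, 0, 0, 0, 0, 0, 30]],
])

```text
clock: 23.68
position: [0.5502, 0.1292, 0.1556]
tool_rot: [0.618, 0.342, 0.62, -0.342]
force: [-1.3, -0.2, -0.1]
grip_width: 0.0297
```

Run:
```python
from det import *
rel("A",0); s=sense(); cam=w2c("wrist",s); im=snapshot("wrist"); cv2.imwrite("pics/w13.png",im[:,:,::-1])
for k in "A": print(k,np.round(armang(im,cam,k),3))
p,phi=over("A",-1.01,False,.113); plan(p,phi)
cv2.imwrite("pics/w13c.png",cv2.resize(im[150:320,250:400],None,fx=4,fy=3.5,interpolation=cv2.INTER_CUBIC)[:,:,::-1])
```

```text
t 23.68 th -1.009 rad 37.8 lat -0.2 z 0.1556 Frad -0.5 Fccw -1.2 Fz -0.1 M [-0.05 -0.14 -0.  ] w 29.7
arm th if in contact -0.785
A [-1.042  0.981]
shift [42.7  1.4  0.3] rotvec [ 0.02 -0.06  0.12]  rows>= 0.7
```

View pics/w13c.png

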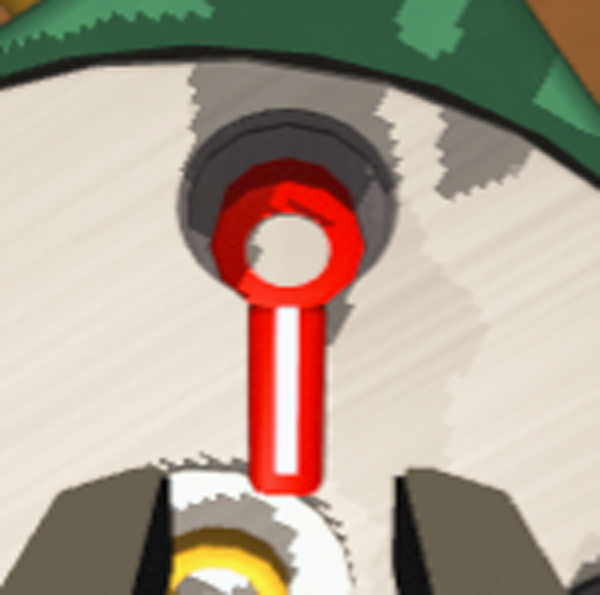

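>>> arm_command([
  [[14, 0, 0, 0, 0, 0, 30], [14, 0, 0, 0, 0, 0, 30], [14, 0.5, 0, 0, 0, 0, 30], [0, -4, 0, 0, 0, 0, 30], [0, -4.5, -0.5, 1, 0, 0, 30]],
])

```text
clock: 24.35
position: [0.543, 0.1247, 0.115]
tool_rot: [0.616, 0.348, 0.616, -0.348]
force: [1.3, 1.4, -1.2]
grip_width: 0.0302
```

Run:
```python
from det import *
rel("A",0)
```

```text
t 24.35 th -1.028 rad 37.9 lat -8.0 z 0.115 Frad -0.5 Fccw 1.8 Fz -1.2 M [ 0.44 -0.77  0.02] w 30.2
arm th if in contact -0.999
```

>>> arm_command([
  [[0.1, -2, -0.5, 3, 0, 0, 30], [0.1, -2, -0.5, 3, 0, 0, 30]],
])

```text
clock: 24.6
position: [0.5411, 0.125, 0.1158]
tool_rot: [0.598, 0.382, 0.595, -0.378]
force: [3.7, 1.8, -3.1]
grip_width: 0.03
```

Run:
```python
from det import *
rel("A",0)
```

```text
t 24.6 th -1.134 rad 37.5 lat -5.6 z 0.1158 Frad -0.1 Fccw 4.1 Fz -3.1 M [ 0.32 -0.75 -0.04] w 30.0
arm th if in contact -1.044
```

>>> arm_command([
  [[0.5, -2.3, -0.5, 3, 0, 0, 30], [0.5, -2.3, -0.5, 3, 0, 0, 30]],
])

```text
clock: 24.85
position: [0.5374, 0.124, 0.1154]
tool_rot: [0.577, 0.413, 0.574, -0.408]
force: [3.0, 0.9, 0.6]
grip_width: 0.0301
```

Run:
```python
from det import *
rel("A",0)
```

```text
t 24.85 th -1.239 rad 37.5 lat -5.4 z 0.1154 Frad 0.1 Fccw 3.1 Fz 0.6 M [ 0.19 -0.87  0.01] w 30.1
arm th if in contact -1.143
```

>>> arm_command([
  [[0.3, -2.3, -0.5, 3, 0, 0, 30], [0.3, -2.3, -0.5, 3, 0, 0, 30]],
])

```text
clock: 25.1
position: [0.5333, 0.1235, 0.1153]
tool_rot: [0.555, 0.443, 0.552, -0.437]
force: [4.2, 0.4, 2.5]
grip_width: 0.0302
```

Run:
```python
from det import *
rel("A",0)
```

```text
t 25.1 th -1.344 rad 37.5 lat -5.6 z 0.1153 Frad 0.6 Fccw 4.2 Fz 2.5 M [ 0.11 -0.93  0.  ] w 30.2
arm th if in contact -1.249
```

>>> arm_command([
  [[0.2, -2.3, -0.5, 3, 0, 0, 30], [0.2, -2.3, -0.5, 3, 0, 0, 30]],
])

```text
clock: 25.35
position: [0.5289, 0.1233, 0.1151]
tool_rot: [0.531, 0.472, 0.528, -0.465]
force: [4.1, -0.5, 2.3]
grip_width: 0.0303
```

```bash
cat > r.sh <<'E'
python3 -c "
from det import *
rel('$1',$2)"
E
chmod +x r.sh; ./r.sh A 0
```

```text
t 25.35 th -1.448 rad 37.5 lat -6.0 z 0.1151 Frad 1.0 Fccw 4.0 Fz 2.3 M [-0.   -0.92  0.02] w 30.3
arm th if in contact -1.364
```

>>> arm_command([
  [[0.1, -2.2, -0.4, 3, 0, 0, 30], [0.1, -2.2, -0.4, 3, 0, 0, 30]],
])

```text
clock: 25.6
position: [0.5245, 0.1236, 0.1149]
tool_rot: [0.506, 0.499, 0.503, -0.492]
force: [4.2, 0.5, 2.9]
grip_width: 0.03
```

```bash
./r.sh A 0
```

```text
t 25.6 th -1.553 rad 37.6 lat -6.5 z 0.1149 Frad -0.4 Fccw 4.2 Fz 2.9 M [-0.04 -0.84  0.03] w 30.0
arm th if in contact -1.485
```

>>> arm_command([
  [[0.1, -2.2, -0.4, 3, 0, 0, 30], [0.1, -2.2, -0.4, 3, 0, 0, 30]],
])

```text
clock: 25.85
position: [0.5211, 0.1246, 0.1148]
tool_rot: [0.48, 0.525, 0.476, -0.517]
force: [5.9, 0.8, 1.0]
grip_width: 0.0298
```

```bash
./r.sh A 0
```

```text
t 25.85 th -1.658 rad 37.4 lat -6.0 z 0.1148 Frad -1.3 Fccw 5.8 Fz 1.0 M [ 0.02 -1.49 -0.04] w 29.8
arm th if in contact -1.58
```

>>> arm_command([
  [[0, -2, -0.4, 2, 0, 0, 30]],
])

```text
clock: 25.98
position: [0.5211, 0.1251, 0.115]
tool_rot: [0.471, 0.535, 0.466, -0.524]
force: [8.9, 0.0, -2.0]
grip_width: 0.0301
```

```bash
./r.sh A 0
```

```text
t 25.98 th -1.692 rad 37.0 lat -4.7 z 0.115 Frad -1.1 Fccw 8.8 Fz -2.0 M [-0.04 -2.18  0.11] w 30.1
arm th if in contact -1.576
```

>>> arm_command([
  [[0.2, -2, -0.2, 1, 0, 0, 30], [0.2, -2, -0.2, 1, 0, 0, 30]],
])

```text
clock: 26.22
position: [0.5188, 0.1254, 0.1149]
tool_rot: [0.463, 0.544, 0.456, -0.532]
force: [9.9, -1.6, -1.1]
grip_width: 0.0302
```

```bash
./r.sh A 0
```

```text
t 26.23 th -1.727 rad 37.2 lat -5.7 z 0.1149 Frad 0.0 Fccw 10.0 Fz -1.1 M [-0.26 -2.32  0.04] w 30.2
arm th if in contact -1.637
```

Add to det.py:
```python
def rel(k,inward,s=None):
    s=s or sense(); _rel(k,inward,s); th=hd(s)-(np.pi if inward else 0)
    u=np.array([np.cos(th),np.sin(th)]);n=np.array([-u[1],u[0]]); d=(s["position"][:2]-axes(T0)[k])*1000
    h=d@n+s["grip_width"]*500-6; rr=min(d@u+(7.5 if h>0 else -7.5),46); a=np.arctan2(h,rr)
    print("arm th if in contact",np.angle(np.exp(1j*(th+a))).round(3),"lead",a.round(3))
```

```text
(no output)
```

>>> arm_command([
  [[0.2, -2, -0.3, 2, 0, 0, 30], [0.2, -2, -0.3, 2, 0, 0, 30]],
])

```text
clock: 26.48
position: [0.5154, 0.1264, 0.1148]
tool_rot: [0.443, 0.56, 0.437, -0.547]
force: [10.4, -1.8, 1.3]
grip_width: 0.0305
```

```bash
./r.sh A 0
```

```text
t 26.48 th -1.798 rad 37.4 lat -6.7 z 0.1148 Frad -0.6 Fccw 10.6 Fz 1.3 M [-0.48 -2.31  0.04] w 30.5
arm th if in contact -1.741 lead 0.057
```

>>> arm_command([
  [[0.1, -1.5, -0.3, 2, 0, 0, 30]],
])

```text
clock: 26.6
position: [0.514, 0.1269, 0.1147]
tool_rot: [0.434, 0.567, 0.427, -0.555]
force: [10.4, -2.3, 0.9]
grip_width: 0.0304
```

```bash
./r.sh A 0
```

```text
t 26.6 th -1.833 rad 37.4 lat -6.8 z 0.1147 Frad -0.5 Fccw 10.6 Fz 0.9 M [-0.46 -2.31  0.05] w 30.4
arm th if in contact -1.78 lead 0.053
```

>>> arm_command([
  [[0, 6, 0, 0, 0, 0, 30], [0, 6, 0, 0, 0, 0, 30], [-22, 0, 0, 0, 0, 0, 30], [-22, 0, 0, 0, 0, 0, 30], [0, 0, 0, 0, 0, 0, 30]],
])

```text
clock: 27.22
position: [0.5171, 0.1242, 0.1565]
tool_rot: [0.431, 0.561, 0.431, -0.56]
force: [-0.2, 0.5, -1.9]
grip_width: 0.03
```

Run:
```python
from det import *
rel("A",0); s=sense(); cam=w2c("wrist",s); im=snapshot("wrist"); cv2.imwrite("pics/w14.png",im[:,:,::-1])
for k in "A": print(k,np.round(armang(im,cam,k),3))
p,phi=over("C",-1.46,False,.158); plan(p,phi);rows(p,phi,5,30)
cv2.imwrite("pics/w14c.png",cv2.resize(im[150:320,250:400],None,fx=4,fy=3.5,interpolation=cv2.INTER_CUBIC)[:,:,::-1])
```

```text
t 27.23 th -1.83 rad 39.2 lat -3.3 z 0.1565 Frad -0.5 Fccw -0.3 Fz -1.9 M [-0.   -0.04  0.03] w 30.0
arm th if in contact -1.707 lead 0.123
A [-1.802  0.971]
shift [ -2.6 118.6 132. ] rotvec [-2.12e+01 -1.00e-02  2.00e-02]  rows>= 2.8
[[-0.5,23.7,26.4,-4.2,0,0,30],[-0.5,21.7,28.1,-4.2,0,0,30],[-0.6,19.6,29.6,-4.2,0,0,30],[-0.5,17.4,30.9,-4.2,0,0,30],[-0.5,15.1,32.2,-4.2,0,0,30]]
```

View pics/w14c.png

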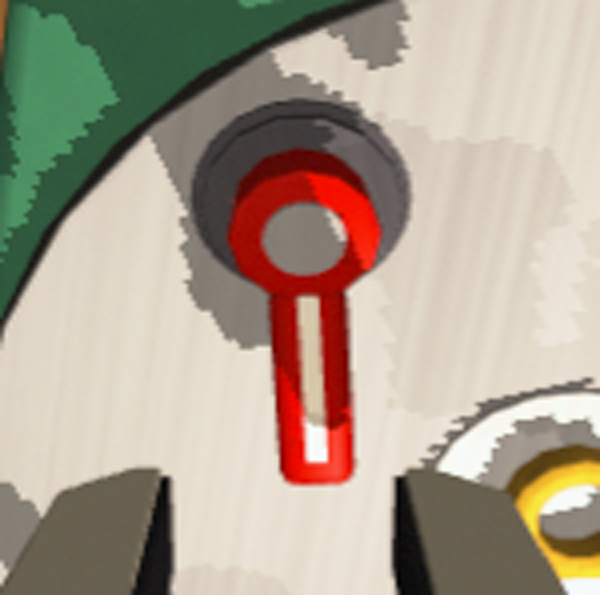

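>>> arm_command([
  [[0, 23.7, 26.4, -4.2, 0, 0, 30], [0, 21.7, 28, -4.2, 0, 0, 30], [0, 19.6, 29.6, -4.2, 0, 0, 30], [0, 17.4, 31, -4.2, 0, 0, 30], [0, 15, 32.2, -4.2, 0, 0, 30], [0, 0, 0, 0, 0, 0, 30]],
])

```text
clock: 28.02
position: [0.597, -0.0386, 0.1533]
tool_rot: [0.524, 0.473, 0.525, -0.475]
force: [0.2, 0.7, -0.2]
grip_width: 0.0303
```

Run:
```python
from det import *
rel("C",0); s=sense(); print(s["joint_pos"].round(2));cam=w2c("wrist",s); im=snapshot("wrist"); cv2.imwrite("pics/w15.png",im[:,:,::-1])
for k in "CA": print(k,np.round(armang(im,cam,k),3))
p,phi=over("C",-1.46,False,.113); plan(p,phi)
```

```text
t 28.02 th -1.47 rad 42.3 lat -0.1 z 0.1533 Frad -0.7 Fccw 0.3 Fz -0.2 M [-0.04 -0.    0.  ] w 30.3
arm th if in contact -1.277 lead 0.193
[ 0.23  0.62 -0.33  1.65  0.24  0.91 -0.09]
C [-1.462  0.98 ]
A [3.14 1.  ]
shift [40.6  0.9 -1.3] rotvec [-0.41 -0.03  0.2 ]  rows>= 0.7
```

View pics/w15.png

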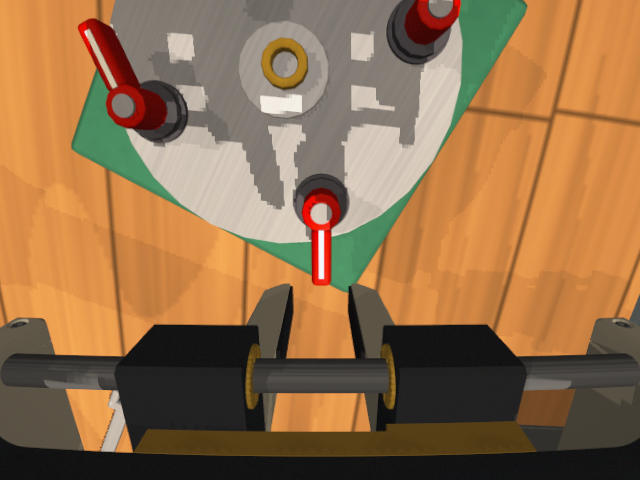

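>>> arm_command([
  [[14, 0, -1, 0, 0, 0, 30], [14, 0, -1, 0, 0, 0, 30], [13.5, 0, 0, 0, 0, 0, 30], [0, -4, 0, 0, 0, 0, 30], [0, -4.5, 0, 0, 0, 0, 30], [0.2, -2.3, -0.4, 3, 0, 0, 30]],
])

```text
clock: 28.82
position: [0.5879, -0.0326, 0.1146]
tool_rot: [0.514, 0.488, 0.512, -0.485]
force: [3.4, 0.5, -2.1]
grip_width: 0.0303
```

```bash
./r.sh C 0
```

```text
t 28.82 th -1.517 rad 35.8 lat -6.9 z 0.1146 Frad -0.3 Fccw 3.4 Fz -2.1 M [ 0.14 -0.8  -0.02] w 30.3
arm th if in contact -1.466 lead 0.051
```

>>> arm_command([
  [[0.2, -2.2, 0.6, 3, 0, 0, 30], [0.2, -2.2, 0.6, 3, 0, 0, 30]],
])

```text
clock: 29.08
position: [0.5847, -0.0326, 0.1148]
tool_rot: [0.488, 0.515, 0.486, -0.51]
force: [2.8, 2.5, -1.2]
grip_width: 0.0299
```

```bash
./r.sh C 0
```

```text
t 29.07 th -1.621 rad 36.5 lat -6.4 z 0.1148 Frad -2.7 Fccw 2.7 Fz -1.2 M [ 0.49 -0.79  0.07] w 29.9
arm th if in contact -1.563 lead 0.058
```

>>> arm_command([
  [[0.2, -2.2, 0.2, 3, 0, 0, 30], [0.2, -2.2, 0.2, 3, 0, 0, 30]],
])

```text
clock: 29.32
position: [0.5808, -0.0329, 0.1148]
tool_rot: [0.461, 0.54, 0.458, -0.534]
force: [3.3, 1.6, -0.1]
grip_width: 0.0302
```

```bash
./r.sh C 0
```

```text
t 29.32 th -1.726 rad 37.8 lat -6.3 z 0.1148 Frad -2.1 Fccw 3.0 Fz -0.1 M [ 0.38 -0.77  0.02] w 30.2
arm th if in contact -1.665 lead 0.061
```

>>> arm_command([
  [[0.2, -2.2, -0.2, 3, 0, 0, 30], [0.2, -2.2, -0.2, 3, 0, 0, 30]],
])

```text
clock: 29.58
position: [0.5769, -0.0321, 0.1146]
tool_rot: [0.432, 0.564, 0.429, -0.558]
force: [3.3, 1.9, 0.8]
grip_width: 0.0303
```

```bash
./r.sh C 0
```

```text
t 29.57 th -1.831 rad 38.6 lat -6.3 z 0.1146 Frad -2.7 Fccw 2.7 Fz 0.8 M [ 0.2  -0.85  0.01] w 30.3
arm th if in contact -1.77 lead 0.061
```

>>> arm_command([
  [[0.1, -2.2, -0.4, 3, 0, 0, 30], [0.1, -2.2, -0.4, 3, 0, 0, 30]],
])

```text
clock: 29.82
position: [0.5731, -0.0304, 0.1145]
tool_rot: [0.402, 0.585, 0.399, -0.579]
force: [2.8, 0.9, 1.4]
grip_width: 0.0301
```

```bash
./r.sh C 0
```

```text
t 29.82 th -1.936 rad 38.7 lat -6.4 z 0.1145 Frad -1.9 Fccw 2.3 Fz 1.4 M [ 0.14 -0.82 -0.02] w 30.1
arm th if in contact -1.879 lead 0.057
```

>>> arm_command([
  [[0.1, -2.2, -0.5, 3, 0, 0, 30], [0.1, -2.2, -0.5, 3, 0, 0, 30]],
])

```text
clock: 30.08
position: [0.5695, -0.0281, 0.1144]
tool_rot: [0.371, 0.606, 0.368, -0.6]
force: [3.0, 0.2, 1.1]
grip_width: 0.0299
```

```bash
./r.sh C 0
```

```text
t 30.07 th -2.041 rad 38.8 lat -6.5 z 0.1144 Frad -1.5 Fccw 2.6 Fz 1.1 M [-0.03 -0.85 -0.02] w 29.9
arm th if in contact -1.988 lead 0.053
```

>>> arm_command([
  [[0.1, -2, -0.4, 3, 0, 0, 30], [0.1, -1.5, -0.4, 2, 0, 0, 30]],
])

```text
clock: 30.32
position: [0.5673, -0.0264, 0.1142]
tool_rot: [0.345, 0.621, 0.341, -0.615]
force: [6.2, -0.5, 1.3]
grip_width: 0.0303
```

```bash
./r.sh C 0
```

```text
t 30.32 th -2.128 rad 39.0 lat -5.9 z 0.1142 Frad -2.8 Fccw 5.6 Fz 1.3 M [-0.28 -1.53  0.05] w 30.3
arm th if in contact -2.057 lead 0.071
```

>>> arm_command([
  [[0.1, -2, -0.3, 1.5, 0, 0, 30]],
])

```text
clock: 30.45
position: [0.5675, -0.026, 0.1143]
tool_rot: [0.338, 0.627, 0.332, -0.618]
force: [9.3, -2.3, 0.1]
grip_width: 0.03
```

```bash
./r.sh C 0
```

```text
t 30.45 th -2.154 rad 38.7 lat -4.9 z 0.1143 Frad -3.2 Fccw 9.0 Fz 0.1 M [-0.58 -2.12  0.09] w 30.0
arm th if in contact -2.066 lead 0.088
```

>>> arm_command([
  [[0.1, -2, -0.3, 2, 0, 0, 30], [0.1, -2, -0.3, 2, 0, 0, 30], [0.1, -2, -0.3, 2, 0, 0, 30]],
])

```text
clock: 30.82
position: [0.5643, -0.0231, 0.1142]
tool_rot: [0.305, 0.645, 0.298, -0.634]
force: [9.7, -3.4, 0.3]
grip_width: 0.0301
```

```bash
./r.sh C 0
```

```text
t 30.82 th -2.26 rad 38.7 lat -5.2 z 0.1142 Frad -3.5 Fccw 9.7 Fz 0.3 M [-0.91 -2.17  0.1 ] w 30.1
arm th if in contact -2.175 lead 0.085
```

>>> arm_command([
  [[0.1, -1.8, -0.3, 2, 0, 0, 30], [0.1, -1.6, -0.3, 2, 0, 0, 30]],
])

```text
clock: 31.08
position: [0.5621, -0.0208, 0.1141]
tool_rot: [0.282, 0.655, 0.276, -0.645]
force: [9.2, -3.4, 1.6]
grip_width: 0.0299
```

```bash
./r.sh C 0
```

```text
t 31.07 th -2.33 rad 38.9 lat -5.5 z 0.1141 Frad -3.9 Fccw 9.0 Fz 1.6 M [-0.89 -2.08  0.08] w 29.9
arm th if in contact -2.256 lead 0.074
```

>>> arm_command([
  [[0, 6, 0, 0, 0, 0, 30], [0, 6, 0, 0, 0, 0, 30], [-22, 0, 0, 0, 0, 0, 30], [-22, 0, 0, 0, 0, 0, 30], [0, 0, 0, 0, 0, 0, 30]],
])

```text
clock: 31.7
position: [0.5637, -0.0263, 0.1562]
tool_rot: [0.28, 0.65, 0.28, -0.649]
force: [0.1, 0.1, 0.6]
grip_width: 0.0301
```

Run:
```python
from det import *
rel("C",0); s=sense(); cam=w2c("wrist",s); im=snapshot("wrist"); cv2.imwrite("pics/w16.png",im[:,:,::-1])
for k in "C": print(k,np.round(armang(im,cam,k),3))
p,phi=over("B",1.30,True,.158); plan(p,phi);rows(p,phi-2*np.pi,6,30)
```

```text
t 31.7 th -2.328 rad 41.7 lat -0.8 z 0.1562 Frad -0.2 Fccw 0.0 Fz 0.6 M [-0.01  0.02  0.07] w 30.1
arm th if in contact -2.15 lead 0.177
C [-2.222  0.959]
shift [  -2.9  -57.5 -188.6] rotvec [-2.784e+01  2.000e-02  7.000e-02]  rows>= 3.2
[[-0.5,-9.6,-31.4,-4.6,0,0,30],[-0.5,-7,-32.1,-4.6,0,0,30],[-0.5,-4.4,-32.6,-4.6,0,0,30],[-0.4,-1.8,-32.8,-4.6,0,0,30],[-0.5,0.8,-32.9,-4.6,0,0,30],[-0.5,3.5,-32.7,-4.6,0,0,30]]
```

View pics/w16.png

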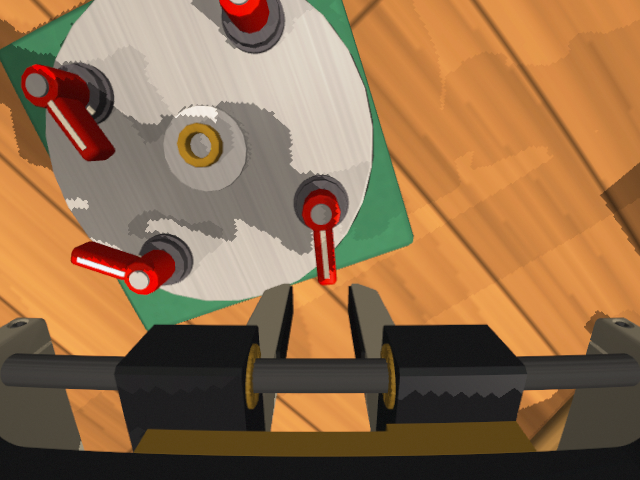

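>>> arm_command([
  [[0, -9.6, -31.4, -4.6, 0, 0, 30], [0, -7, -32, -4.6, 0, 0, 30], [0, -4.4, -32.6, -4.6, 0, 0, 30], [0, -1.8, -32.8, -4.6, 0, 0, 30], [0, 0.8, -33, -4.6, 0, 0, 30], [0, 3.5, -32.7, -4.6, 0, 0, 30], [0, 0, 0, 0, 0, 0, 30]],
])

```text
clock: 32.62
position: [0.65, 0.1539, 0.1531]
tool_rot: [-0.427, -0.562, -0.43, 0.563]
force: [0.5, -0.3, -0.5]
grip_width: 0.0298
```

Run:
```python
from det import *
rel("B",1); s=sense(); print(s["joint_pos"].round(2));cam=w2c("wrist",s); im=snapshot("wrist"); cv2.imwrite("pics/w17.png",im[:,:,::-1])
for k in "B": print(k,np.round(armang(im,cam,k),3))
p,phi=over("B",1.30,True,.113); plan(p,phi)
```

```text
t 32.62 th 1.301 rad 41.3 lat 1.5 z 0.1531 Frad -0.2 Fccw -0.5 Fz -0.5 M [-0.04 -0.06  0.  ] w 29.8
arm th if in contact 1.523 lead 0.223
[-0.15  0.71 -0.2   1.44  0.15  1.01 -0.66]
B [1.298 0.982]
shift [40.3  1.   0.5] rotvec [-0.15  0.09  0.22]  rows>= 0.6
```

View pics/w17.png

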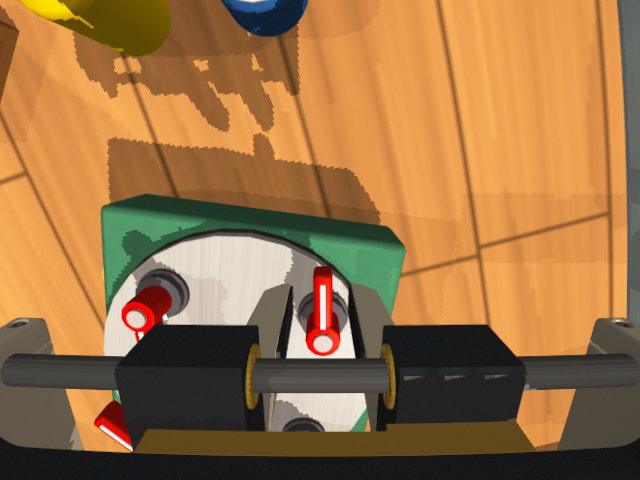

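>>> arm_command([
  [[14, 0, 0.5, 0, 0, 0, 30], [14, 0.5, 0.5, 0, 0, 0, 30], [13, 0.5, 0, 0, 0, 0, 30], [0, 4, 0, 0, 0, 0, 30], [0, 4.5, 0, 0, 0, 0, 30], [0.1, 2.3, 0.4, 3, 0, 0, 30]],
])

```text
clock: 33.42
position: [0.6606, 0.146, 0.114]
tool_rot: [-0.411, -0.574, -0.413, 0.576]
force: [-3.7, -0.3, -0.1]
grip_width: 0.03
```

```bash
./r.sh B 1
```

```text
t 33.42 th 1.242 rad 37.1 lat -8.7 z 0.114 Frad -1.4 Fccw 3.4 Fz -0.1 M [-0.05  0.8   0.05] w 30.0
arm th if in contact 1.25 lead 0.007
```

>>> arm_command([
  [[0, 2.1, 0.2, 3, 0, 0, 30], [0, 2.1, 0.2, 3, 0, 0, 30]],
])

```text
clock: 33.67
position: [0.6641, 0.1437, 0.114]
tool_rot: [-0.38, -0.594, -0.382, 0.598]
force: [-4.0, 0.2, 0.1]
grip_width: 0.0301
```

```bash
./r.sh B 1
```

```text
t 33.67 th 1.138 rad 37.2 lat -8.8 z 0.114 Frad -1.5 Fccw 3.7 Fz 0.1 M [-0.16  0.89  0.01] w 30.1
arm th if in contact 1.143 lead 0.005
```

>>> arm_command([
  [[0, 2.1, 0.2, 3, 0, 0, 30], [0, 2.1, 0.2, 3, 0, 0, 30]],
])

```text
clock: 33.92
position: [0.6674, 0.1416, 0.114]
tool_rot: [-0.348, -0.613, -0.35, 0.617]
force: [-3.5, -0.7, -0.3]
grip_width: 0.0304
```

```bash
./r.sh B 1
```

```text
t 33.92 th 1.033 rad 37.7 lat -8.8 z 0.114 Frad -2.4 Fccw 2.7 Fz -0.3 M [-0.11  0.95  0.07] w 30.4
arm th if in contact 1.041 lead 0.008
```

>>> arm_command([
  [[0, 2.1, 0.3, 3, 0, 0, 30], [0, 2.1, 0.3, 3, 0, 0, 30]],
])

```text
clock: 34.17
position: [0.668, 0.1403, 0.1136]
tool_rot: [-0.315, -0.628, -0.319, 0.636]
force: [-9.6, 0.5, 3.0]
grip_width: 0.03
```

```bash
./r.sh B 1
```

```text
t 34.17 th 0.929 rad 37.8 lat -6.1 z 0.1136 Frad -5.4 Fccw 8.0 Fz 3.0 M [0.25 2.24 0.13] w 30.0
arm th if in contact 0.992 lead 0.063
```

>>> arm_command([
  [[0, 1.5, 0.2, 1, 0, 0, 30]],
])

```text
clock: 34.3
position: [0.6679, 0.14, 0.1135]
tool_rot: [-0.309, -0.63, -0.315, 0.639]
force: [-10.2, 2.4, 3.7]
grip_width: 0.0302
```

```bash
./r.sh B 1
```

```text
t 34.3 th 0.914 rad 37.6 lat -5.6 z 0.1135 Frad -4.3 Fccw 9.6 Fz 3.7 M [0.37 2.41 0.11] w 30.2
arm th if in contact 0.991 lead 0.077
```

>>> arm_command([
  [[0, 2, 0.3, 2, 0, 0, 30], [0, 2, 0.3, 2, 0, 0, 30], [0, 2, 0.3, 2, 0, 0, 30]],
])

```text
clock: 34.67
position: [0.6714, 0.1365, 0.1135]
tool_rot: [-0.275, -0.645, -0.281, 0.655]
force: [-11.0, 2.5, 3.0]
grip_width: 0.0302
```

```bash
./r.sh B 1
```

```text
t 34.67 th 0.809 rad 37.8 lat -6.7 z 0.1135 Frad -5.8 Fccw 9.6 Fz 3.0 M [0.55 2.45 0.15] w 30.2
arm th if in contact 0.863 lead 0.053
```

>>> arm_command([
  [[0, 1.6, 0.3, 2, 0, 0, 30], [0, 1.4, 0.3, 2, 0, 0, 30]],
])

```text
clock: 34.92
position: [0.673, 0.1342, 0.1135]
tool_rot: [-0.253, -0.655, -0.259, 0.664]
force: [-11.0, 2.7, 3.7]
grip_width: 0.0299
```

```bash
./r.sh B 1
```

```text
t 34.92 th 0.74 rad 37.9 lat -6.8 z 0.1135 Frad -6.3 Fccw 9.4 Fz 3.7 M [0.54 2.47 0.18] w 29.9
arm th if in contact 0.788 lead 0.048
```

>>> arm_command([
  [[0, -6, 0, 0, 0, 0, 30], [0, -6, 0, 0, 0, 0, 30], [-22, 0, 0, 0, 0, 0, 30], [-22, 0, 0, 0, 0, 0, 30], [0, 0, 0, 0, 0, 0, 30]],
])

```text
clock: 35.55
position: [0.674, 0.1399, 0.1609]
tool_rot: [0.255, 0.662, 0.254, -0.657]
force: [-0.4, 0.1, -0.1]
grip_width: 0.0302
```

Run:
```python
from det import *
rel("B",1); s=sense(); cam=w2c("wrist",s); im=snapshot("wrist"); cv2.imwrite("pics/w18.png",im[:,:,::-1])
for k in "B": print(k,np.round(armang(im,cam,k),3))
p,phi=over("D",2.06,True,.158); plan(p,phi);rows(p,phi-2*np.pi,8,30)
```

```text
t 35.55 th 0.737 rad 42.5 lat -3.2 z 0.1609 Frad -0.2 Fccw 0.4 Fz -0.1 M [-0.01  0.02  0.03] w 30.2
arm th if in contact 0.866 lead 0.129
B [0.778 0.982]
shift [  0.6 -99.  190.9] rotvec [-7.58e+01 -6.00e-02 -1.80e-01]  rows>= 7.1
[[0.1,-12.4,23.9,-9.5,0,0,30],[0,-16.1,21.5,-9.5,0,0,30],[0.1,-19.5,18.5,-9.5,0,0,30],[0.1,-22.2,15.1,-9.5,0,0,30],[0.1,-24.5,11.2,-9.5,0,0,30],[0,-25.9,7,-9.5,0,0,30],[0.1,-26.8,2.6,-9.5,0,0,30],[0.1,-26.8,-1.8,-9.5,0,0,30]]
```

View pics/w18.png

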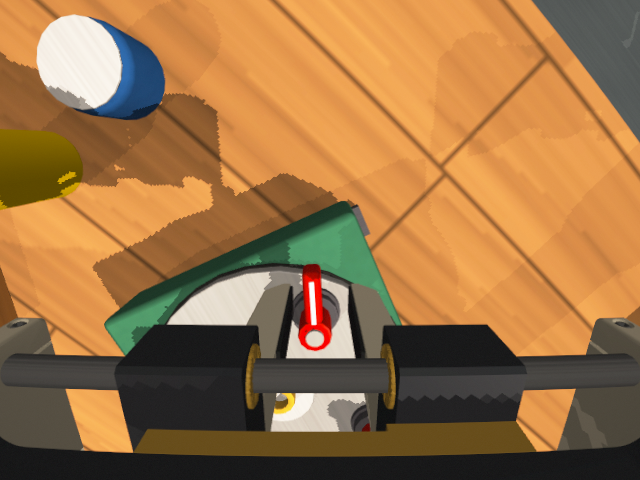

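B at 0.78, as wanted. Now D.

>>> arm_command([
  [[0, -12.4, 24, -9.5, 0, 0, 30], [0, -16, 21.5, -9.5, 0, 0, 30], [0, -19.5, 18.5, -9.5, 0, 0, 30], [0, -22.2, 15, -9.5, 0, 0, 30], [0, -24.5, 11.2, -9.5, 0, 0, 30], [0, -26, 7, -9.5, 0, 0, 30], [0, -26.8, 2.6, -9.5, 0, 0, 30], [0, -26.8, -1.8, -9.3, 0, 0, 30], [0, 0, 0, 0, 0, 0, 30]],
])

```text
clock: 36.72
position: [0.4618, 0.0836, 0.1575]
tool_rot: [0.605, 0.364, 0.607, -0.365]
force: [0.2, -0.5, -0.3]
grip_width: 0.0298
```

Run:
```python
from det import *
rel("D",1); s=sense(); cam=w2c("wrist",s); im=snapshot("wrist"); cv2.imwrite("pics/w19.png",im[:,:,::-1])
for k in "DAB": print(k,np.round(armang(im,cam,k),3))
p,phi=over("D",2.06,True,.113); plan(p,phi)
```

```text
t 36.73 th 2.059 rad 38.6 lat 3.2 z 0.1575 Frad -0.5 Fccw 0.0 Fz -0.3 M [-0.   -0.14 -0.  ] w 29.8
arm th if in contact 2.317 lead 0.258
D [2.058 0.985]
A [-1.842  0.969]
B [2.968 0.88 ]
shift [44.9  1.3  0.2] rotvec [-0.13 -0.02  0.01]  rows>= 0.7
```

View pics/w19.png

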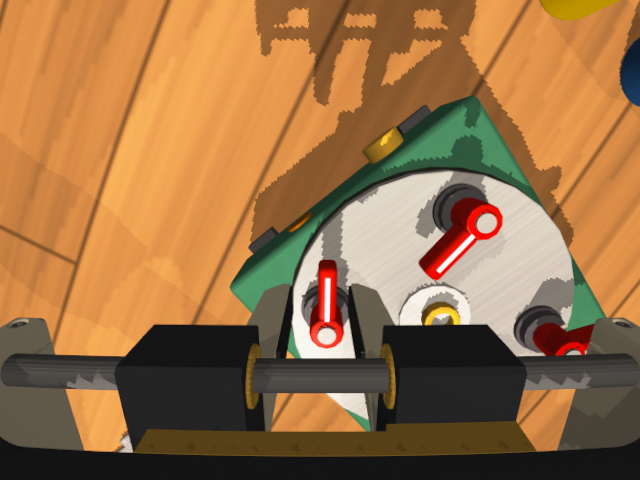

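>>> arm_command([
  [[15, 0.5, 0, 0, 0, 0, 30], [15, 1, 0, 0, 0, 0, 30], [14, 0.5, 0, 0, 0, 0, 30], [0, 4, 0, 0, 0, 0, 30], [0, 4.5, 0, 0, 0, 0, 30], [0.1, 2.3, 0.4, 3, 0, 0, 30]],
])

```text
clock: 37.52
position: [0.4742, 0.0894, 0.1141]
tool_rot: [0.596, 0.379, 0.597, -0.381]
force: [-2.4, -2.3, 1.4]
grip_width: 0.0298
```

```bash
./r.sh D 1
```

```text
t 37.52 th 2.006 rad 38.3 lat -8.4 z 0.1141 Frad -1.1 Fccw 3.1 Fz 1.4 M [-0.45  0.53  0.04] w 29.8
arm th if in contact 2.017 lead 0.011
```

>>> arm_command([
  [[0, 2.1, 0.3, 3, 0, 0, 30], [0, 2.1, 0.3, 3, 0, 0, 30]],
])

```text
clock: 37.78
position: [0.4778, 0.09, 0.1142]
tool_rot: [0.575, 0.409, 0.576, -0.413]
force: [-2.6, -2.1, 0.2]
grip_width: 0.03
```

```bash
./r.sh D 1
```

```text
t 37.77 th 1.901 rad 38.4 lat -7.9 z 0.1142 Frad -1.1 Fccw 3.2 Fz 0.2 M [-0.54  0.56  0.03] w 30.0
arm th if in contact 1.924 lead 0.023
```

>>> arm_command([
  [[0, 2.1, 0.3, 3, 0, 0, 30], [0, 2.1, 0.3, 3, 0, 0, 30]],
])

```text
clock: 38.02
position: [0.4819, 0.0904, 0.1141]
tool_rot: [0.553, 0.439, 0.553, -0.442]
force: [-2.8, -3.3, 0.8]
grip_width: 0.0299
```

```bash
./r.sh D 1
```

```text
t 38.02 th 1.796 rad 38.5 lat -8.0 z 0.1141 Frad -2.6 Fccw 3.4 Fz 0.8 M [-0.61  0.54  0.03] w 29.9
arm th if in contact 1.816 lead 0.02
```

>>> arm_command([
  [[0, 2.1, 0.4, 3, 0, 0, 30], [0, 2.1, 0.4, 3, 0, 0, 30]],
])

```text
clock: 38.28
position: [0.4861, 0.0904, 0.1141]
tool_rot: [0.529, 0.467, 0.53, -0.471]
force: [-3.4, -3.1, 1.2]
grip_width: 0.0301
```

```bash
./r.sh D 1
```

```text
t 38.27 th 1.691 rad 38.6 lat -8.1 z 0.1141 Frad -2.7 Fccw 3.7 Fz 1.2 M [-0.66  0.5   0.08] w 30.1
arm th if in contact 1.712 lead 0.02
```

>>> arm_command([
  [[0, 2.1, 0.4, 3, 0, 0, 30], [0, 2.1, 0.4, 3, 0, 0, 30]],
])

```text
clock: 38.52
position: [0.4902, 0.0902, 0.114]
tool_rot: [0.504, 0.494, 0.504, -0.498]
force: [-2.6, -3.0, -0.4]
grip_width: 0.0299
```

```bash
./r.sh D 1
```

```text
t 38.52 th 1.587 rad 39.0 lat -8.1 z 0.114 Frad -3.0 Fccw 2.7 Fz -0.4 M [-0.55  0.63  0.1 ] w 29.9
arm th if in contact 1.607 lead 0.02
```

>>> arm_command([
  [[0, 2.1, 0.5, 3, 0, 0, 30], [0, 2.1, 0.5, 3, 0, 0, 30]],
])

```text
clock: 38.78
position: [0.4908, 0.089, 0.1136]
tool_rot: [-0.476, -0.517, -0.479, 0.526]
force: [-9.2, -1.9, 5.0]
grip_width: 0.03
```

```bash
./r.sh D 1
```

```text
t 38.77 th 1.483 rad 38.4 lat -4.7 z 0.1136 Frad -2.7 Fccw 9.0 Fz 5.0 M [-0.53  2.12  0.11] w 30.0
arm th if in contact 1.576 lead 0.094
```

>>> arm_command([
  [[0, 1.2, 0.1, 0.5, 0, 0, 30]],
])

```text
clock: 38.9
position: [0.4909, 0.0889, 0.1135]
tool_rot: [-0.473, -0.518, -0.478, 0.528]
force: [-8.7, -1.6, 5.3]
grip_width: 0.0304
```

```bash
./r.sh D 1
```

```text
t 38.9 th 1.475 rad 38.4 lat -4.5 z 0.1135 Frad -2.4 Fccw 8.6 Fz 5.3 M [-0.5   2.26  0.1 ] w 30.4
arm th if in contact 1.578 lead 0.102
```

Solid at 1.577; target 1.38.

>>> arm_command([
  [[0, 2, 0.3, 2, 0, 0, 30], [0, 2, 0.3, 2, 0, 0, 30], [0, 2, 0.3, 2, 0, 0, 30]],
])

```text
clock: 39.28
position: [0.4963, 0.0879, 0.1135]
tool_rot: [-0.445, -0.543, -0.45, 0.552]
force: [-10.6, -0.9, 5.9]
grip_width: 0.0299
```

```bash
./r.sh D 1
```

```text
t 39.27 th 1.371 rad 38.8 lat -6.0 z 0.1135 Frad -3.0 Fccw 10.2 Fz 5.9 M [-0.25  2.27  0.1 ] w 29.9
arm th if in contact 1.434 lead 0.064
```

>>> arm_command([
  [[0, 2, 0.3, 2, 0, 0, 30]],
])

```text
clock: 39.4
position: [0.4982, 0.0874, 0.1135]
tool_rot: [-0.436, -0.55, -0.44, 0.56]
force: [-9.2, -0.5, 6.4]
grip_width: 0.0305
```

```bash
./r.sh D 1
```

```text
t 39.4 th 1.336 rad 38.9 lat -6.6 z 0.1135 Frad -2.6 Fccw 8.8 Fz 6.4 M [-0.17  2.29  0.1 ] w 30.5
arm th if in contact 1.394 lead 0.058
```

>>> arm_command([
  [[0, -6, 0, 0, 0, 0, 30], [0, -6, 0, 0, 0, 0, 30], [-22, 0, 0, 0, 0, 0, 30], [-22, 0, 0, 0, 0, 0, 30], [0, 0, 0, 0, 0, 0, 30]],
])

```text
clock: 40.02
position: [0.4954, 0.0916, 0.1599]
tool_rot: [0.439, 0.557, 0.437, -0.553]
force: [-0.6, -0.6, -0.5]
grip_width: 0.0302
```

```bash
python3 - <<'E'
from det import *
rel("D",1); s=sense(); cam=w2c("wrist",s); im=snapshot("wrist"); cv2.imwrite("pics/w20.png",im[:,:,::-1])
for k in "DABC": print(k,np.round(armang(im,cam,k),3))
E
cat > vw.py <<'E'
from det import *
# views looking from ccw side of a lever: where would hub be in image, and tick visibility
E
```

```text
t 40.02 th 1.336 rad 42.4 lat -2.9 z 0.1599 Frad -0.7 Fccw 0.4 Fz -0.5 M [-0.02 -0.06  0.04] w 30.2
arm th if in contact 1.469 lead 0.133
D [1.378 0.981]
A [-1.742  0.974]
B [0.778 0.944]
C [2.058 0.91 ]
```

View pics/w20.png

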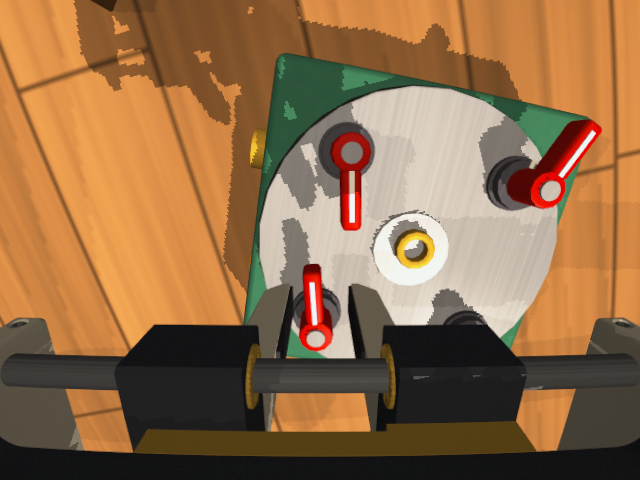

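Run:
```python
from det import *
rows([.64,.055,.17],-1.805,4,30)
```

```text
[[-2.7,37.5,0.3,0,0,0,30],[-2.7,37.5,0.4,0,0,0,30],[-2.7,37.6,0.3,0,0,0,30],[-2.7,37.5,0.3,0,0,0,30]]
```

>>> arm_command([
  [[-2.7, 37.5, 0.3, 0, 0, 0, 30], [-2.7, 37.5, 0.3, 0, 0, 0, 30], [-2.7, 37.5, 0.3, 0, 0, 0, 30], [-2.7, 37.5, 0.3, 0, 0, 0, 30], [0, 0, 0, 0, 0, 0, 30]],
])

```text
clock: 40.7
position: [0.6408, 0.0532, 0.1671]
tool_rot: [-0.437, -0.556, -0.437, 0.556]
force: [-1.6, 0.0, -0.4]
grip_width: 0.03
```

```bash
cat > tk.py <<'E'
from det import *
import sys
k,tag=sys.argv[1],sys.argv[2]
s=sense(); cam=w2c("wrist",s); im=snapshot("wrist"); cv2.imwrite(f"pics/{tag}.png",im[:,:,::-1])
a=axes(T0)[k]; c=proj([[*a,.11]],cam)[0]; print(s["clock"],c,[(q,*np.round(armang(im,cam,q),3)) for q in "ABCD"])
x,y=int(c[0]),int(c[1]); x0=max(0,x-50);y0=max(0,y-50); cr=im[y0:y0+100,x0:x0+100]
cv2.imwrite(f"pics/{tag}c.png",cv2.resize(cr,None,fx=6,fy=6,interpolation=cv2.INTER_CUBIC)[:,:,::-1]); print(x0,y0)
E
python3 tk.py A ta
```

```text
40.7 [116.38774776 148.1582711 ] [('A', np.float64(-1.832), np.float64(0.957)), ('B', np.float64(0.778), np.float64(0.961)), ('C', np.float64(0.848), np.float64(0.925)), ('D', np.float64(1.328), np.float64(0.95))]
66 98
```

View pics/tac.png

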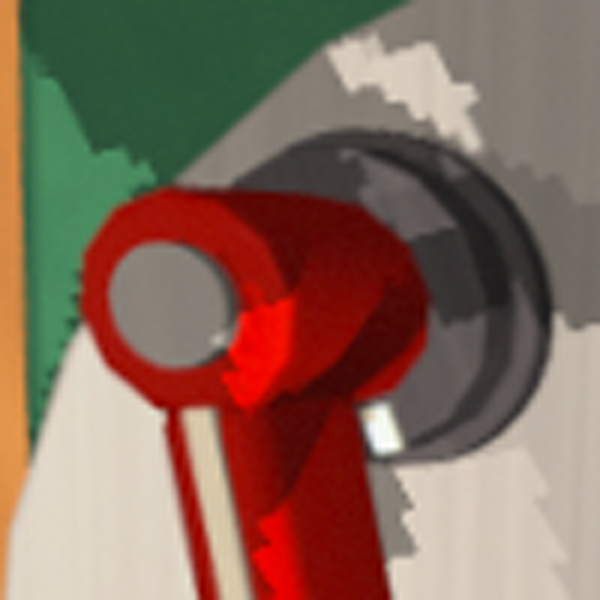

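View pics/ta.png

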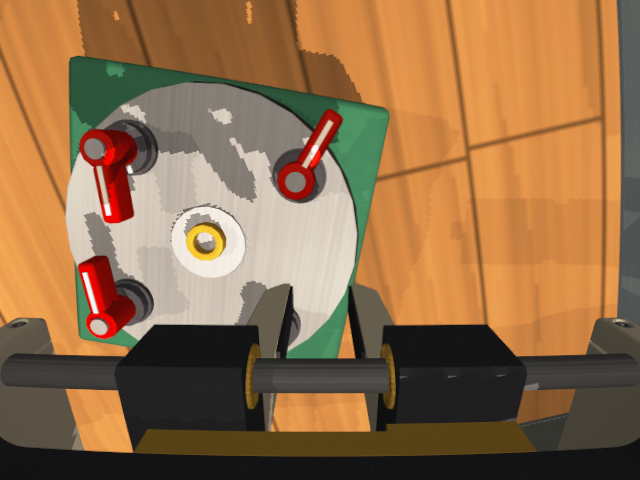

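Run:
```python
from det import *
s=sense(); cam=w2c("wrist",s)
im=cv2.imread("pics/ta.png")
a=axes(T0)["A"]
# hub disc centre from image: compare ellipse projected
def ang(px,z,a):
    v=back(px,z,cam)[0,:2]-a; return np.linalg.norm(v).round(4),np.arctan2(v[1],v[0]).round(3)
for c in [(383,428),(362,405),(385,402),(405,450),(375,455)]: print(c,ang((66+c[0]/6,98+c[1]/6),.104,a))
# white line in image
x0,y0=66,98
cr=cv2.resize(im[150:230,80:150],None,fx=8,fy=7,interpolation=cv2.INTER_CUBIC); cv2.imwrite("pics/ta2.png",cr)
for sl in (.2,): 
  for th in (-1.83,-1.79,-1.76,-1.59,-1.54):
    print(th,proj([[*(a+r*np.array([np.cos(th),np.sin(th)])),z] for r,z in((.012,.132),(.044,.132),(.0145,.104))],cam).round(1).tolist())
t=np.linspace(0,6.283,60); v=im.copy()
for rad,z in((.017,.104),(.0115,.132)):
  for x,y in proj(np.c_[a[0]+rad*np.cos(t),a[1]+rad*np.sin(t),0*t+z],cam): 
    if 0<x<640 and 0<y<480: v[int(y),int(x)]=(255,255,0)
cv2.imwrite("pics/ta3.png",cv2.resize(v[98:198,66:166],None,fx=6,fy=6,interpolation=cv2.INTER_NEAREST))
```

```text
(383, 428) (np.float64(0.0137), np.float64(-1.73))
(362, 405) (np.float64(0.0111), np.float64(-1.898))
(385, 402) (np.float64(0.0109), np.float64(-1.648))
(405, 450) (np.float64(0.0165), np.float64(-1.608))
(375, 455) (np.float64(0.0167), np.float64(-1.829))
-1.83 [[102.1, 170.0], [110.0, 222.0], [128.1, 170.6]]
-1.79 [[102.9, 170.0], [112.6, 222.0], [128.9, 170.6]]
-1.76 [[103.5, 170.0], [114.7, 221.9], [129.5, 170.6]]
-1.59 [[106.6, 169.5], [125.8, 220.4], [132.9, 170.0]]
-1.54 [[107.5, 169.2], [129.0, 219.5], [133.8, 169.7]]
```

View pics/ta3.png

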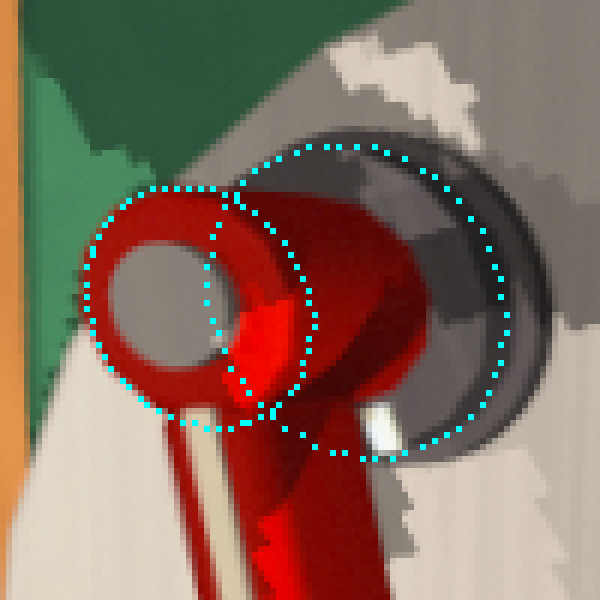

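View pics/ta2.png

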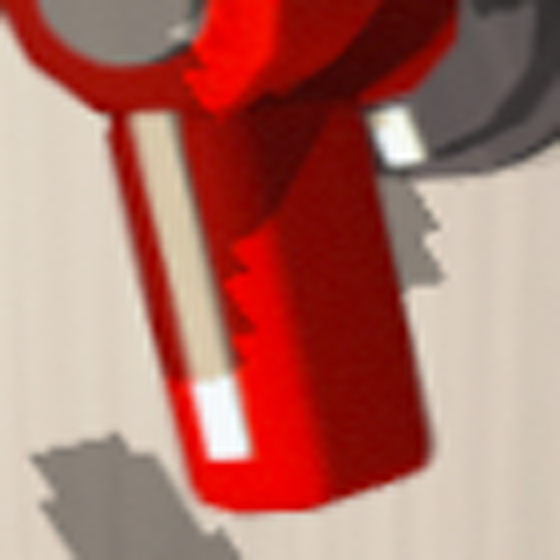

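Run:
```python
from det import *
s=sense(); cam=w2c("wrist",s); a=axes(T0)["A"]
f=lambda c:(66+c[0]/6,98+c[1]/6)          # tac crop
g=lambda c:(80+c[0]/8,150+c[1]/7)         # ta2 crop
def xy(px,z): return (back(px,z,cam)[0,:2]-a)*1000
L=[g((155,115)),g((230,455))]; B=[g((378,150)),g((428,420))]
P=np.array([xy(p,.132) for p in L]);Q=np.array([xy(p,.112) for p in B])
print("line",P.round(2),np.arctan2(*(P[1]-P[0])[::-1]).round(3)); print("edge",Q.round(2),np.arctan2(*(Q[1]-Q[0])[::-1]).round(3))
for th in(-1.83,-1.80,-1.77):
    u=np.array([np.cos(th),np.sin(th)]);n=np.array([-u[1],u[0]])
    print(th,"line lat",(P@n).round(2),"edge lat",(Q@n).round(2))
    for nm,c in dict(tl=(362,405),tr=(387,402),br=(405,450),bl=(373,456),mid=(383,428)).items():
        v=xy(f(c),.104); print("  ",nm,"rad",(v@u).round(1),"lat",(v@n).round(2))
```

```text
line [[ -3.89  -9.2 ]
 [-10.2  -38.19]] -1.785
edge [[  0.16 -14.93]
 [ -5.61 -40.03]] -1.797
-1.83 line lat [-1.4  -0.08] edge lat [3.98 4.83]
   tl rad 11.1 lat -0.76
   tr rad 10.7 lat 2.21
   br rad 16.1 lat 3.62
   bl rad 16.8 lat -0.23
   mid rad 13.6 lat 1.36
-1.8 line lat [-1.7  -1.26] edge lat [3.55 3.63]
   tl rad 11.1 lat -1.09
   tr rad 10.8 lat 1.88
   br rad 16.2 lat 3.14
   bl rad 16.8 lat -0.73
   mid rad 13.7 lat 0.95
-1.77 line lat [-2.   -2.45] edge lat [3.11 2.42]
   tl rad 11.0 lat -1.43
   tr rad 10.9 lat 1.56
   br rad 16.3 lat 2.65
   bl rad 16.8 lat -1.23
   mid rad 13.7 lat 0.54
```

Run:
```python
from det import *
rows([.644,-.14,.17],-2.25,5,30)
```

```text
[[-0.6,10.1,37.5,5.1,0,0,30],[-0.5,13.3,36.6,5.1,0,0,30],[-0.6,16.6,35.1,5.1,0,0,30],[-0.6,19.6,33.6,5.1,0,0,30],[-0.5,22.5,31.7,5.1,0,0,30]]
```

>>> arm_command([
  [[-0.6, 10, 37.5, 5, 0, 0, 30], [-0.6, 13.3, 36.6, 5, 0, 0, 30], [-0.6, 16.6, 35, 5, 0, 0, 30], [-0.6, 19.6, 33.6, 5, 0, 0, 30], [-0.6, 22.5, 31.7, 5, 0, 0, 30], [0, 0, 0, 0, 0, 0, 30]],
])

```text
clock: 41.5
position: [0.643, -0.1438, 0.1712]
tool_rot: [-0.306, -0.636, -0.305, 0.639]
force: [-0.4, -0.0, -0.8]
grip_width: 0.0297
```

```bash
python3 tk.py C tc
python3 - <<'E'
from det import *
rows([.492,.15,.17],-2.36,5,30)
E
```

```text
41.5 [120.4496063  141.01548847] [('A', np.float64(3.14), np.float64(nan)), ('B', np.float64(0.848), np.float64(1.0)), ('C', np.float64(-2.282), np.float64(0.944)), ('D', np.float64(2.197), np.float64(1.0))]
70 91
[[0.3,-59.9,-26.5,1.3,0,0,30],[0.3,-60.4,-25.1,1.3,0,0,30],[0.4,-61,-23.8,1.3,0,0,30],[0.3,-61.5,-22.3,1.3,0,0,30],[0.3,-62.1,-21,1.3,0,0,30]]det.py:25: RuntimeWarning: invalid value encountered in scalar divide
  b=max(best)[0]; ths=np.array([x for s_,x in best if s_>=b-2]); return np.angle(np.exp(1j*ths).mean()),b/D.sum()
```

View pics/tcc.png

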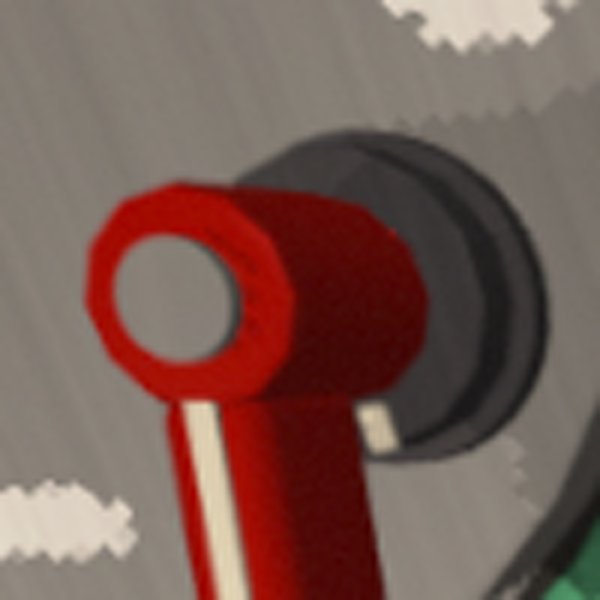

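>>> arm_command([
  [[0, -43, -18.5, 1, 0, 0, 30], [0, -43.3, -17.5, 1, 0, 0, 30], [0, -43.6, -17, 1, 0, 0, 30], [0, -43.8, -16.5, 1, 0, 0, 30], [0, -44, -16, 1, 0, 0, 30], [0, -44, -15, 1, 0, 0, 30], [0, -44, -15, 0.3, 0, 0, 30], [0, 0, 0, 0, 0, 0, 30]],
])

```text
clock: 42.55
position: [0.4882, 0.1566, 0.1719]
tool_rot: [-0.275, -0.65, -0.278, 0.651]
force: [-0.0, 0.1, -0.2]
grip_width: 0.0297
```

```bash
python3 tk.py B tb 2>/dev/null
python3 - <<'E'
from det import *
print(sense()["joint_pos"].round(2))
rows([.465,.07,.17],0,13,30); rows([.44,.02,.17],-1.76,4,30)
E
```

```text
42.55 [528.21913387 154.72445098] [('A', np.float64(-1.742), np.float64(0.984)), ('B', np.float64(-2.112), np.float64(0.907)), ('C', np.float64(-2.162), np.float64(0.898)), ('D', np.float64(1.128), np.float64(0.933))]
478 104
[-0.31  0.46 -0.05  1.87  0.03  0.81 -1.15]
[[0.1,3.1,5.9,-10.3,0,0,30],[0.2,2,6.4,-10.3,0,0,30],[0.1,0.8,6.7,-10.3,0,0,30],[0.2,-0.3,6.7,-10.3,0,0,30],[0.1,-1.6,6.5,-10.3,0,0,30],[0.2,-2.7,6.1,-10.3,0,0,30],[0.1,-3.7,5.5,-10.3,0,0,30],[0.2,-4.7,4.8,-10.3,0,0,30],[0.1,-5.5,3.9,-10.3,0,0,30],[0.1,-6.1,2.8,-10.3,0,0,30],[0.2,-6.4,1.7,-10.3,0,0,30],[0.1,-6.7,0.5,-10.3,0,0,30],[0.2,-6.7,-0.7,-10.3,0,0,30]]
[[0.5,14.4,32.6,-8.4,0,0,30],[0.4,9.4,34.3,-8.4,0,0,30],[0.5,4.4,35.4,-8.4,0,0,30],[0.4,-0.9,35.5,-8.4,0,0,30]]
```

View pics/tbc.png

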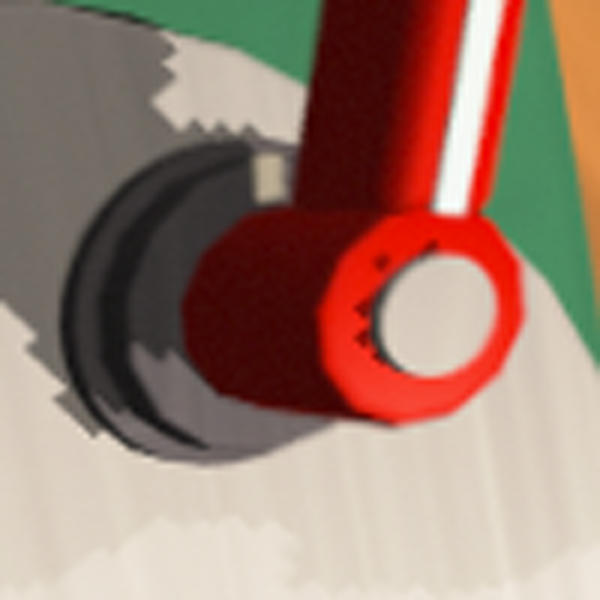

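View pics/tb.png

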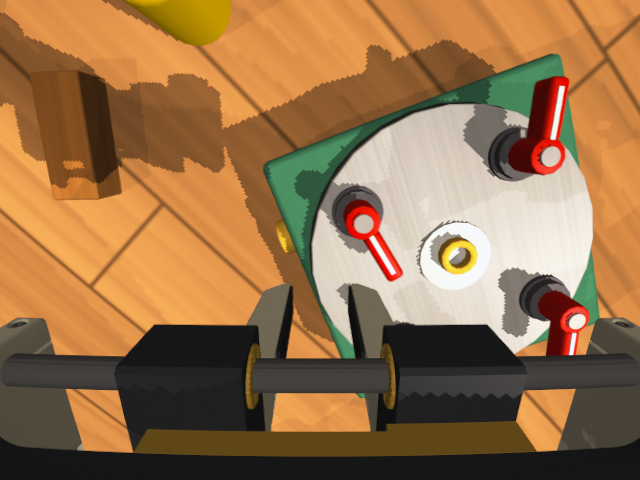

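Run:
```python
from det import *
im=cv2.imread("pics/tb.png")
cv2.imwrite("pics/tb2.png",cv2.resize(im[70:170,490:580],None,fx=8,fy=6,interpolation=cv2.INTER_CUBIC))
cv2.imwrite("pics/tb4.png",cv2.resize(im[122:146,512:536],None,fx=24,fy=24,interpolation=cv2.INTER_CUBIC))
im=cv2.imread("pics/tc.png"); print(im.shape)
cv2.imwrite("pics/tc4.png",cv2.resize(im[150:174,122:146],None,fx=24,fy=24,interpolation=cv2.INTER_CUBIC))
```

```text
(480, 640, 3)
```

View pics/tb2.png

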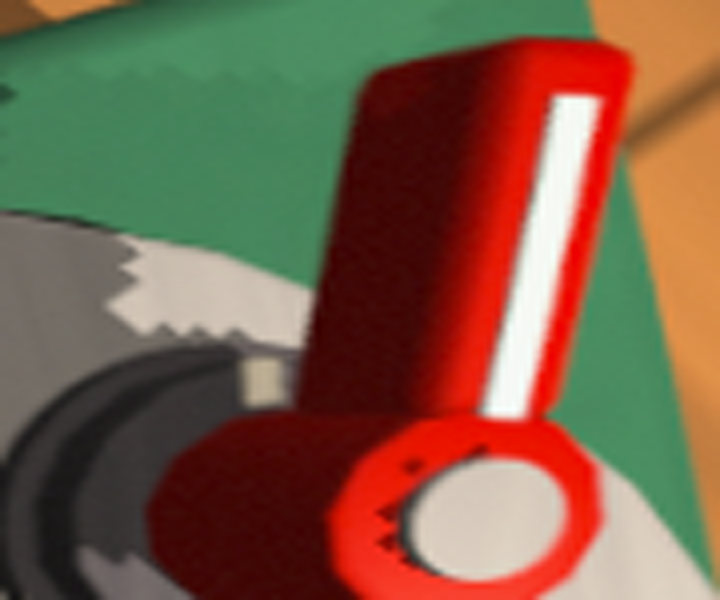

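View pics/tb4.png

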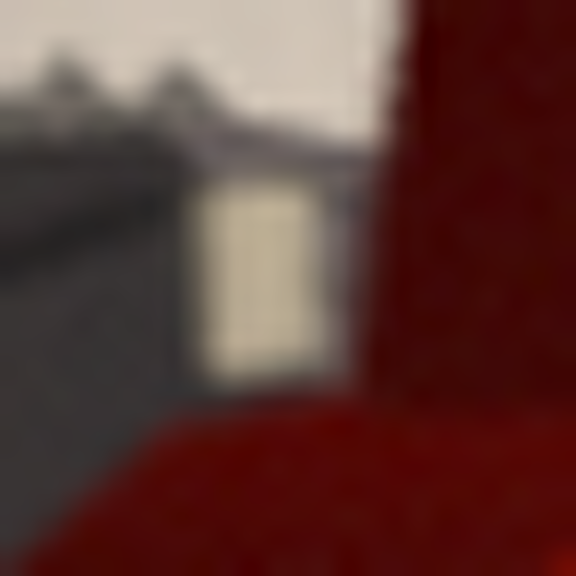

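View pics/tc4.png

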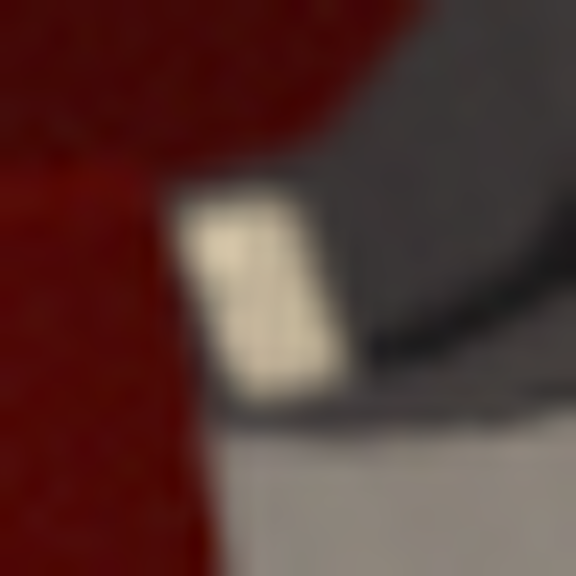

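Run:
```python
from det import *
def go(k,cam,line,edge,tick):
    a=axes(T0)[k]; xy=lambda p,z:(back(p,z,cam)[0,:2]-a)*1000
    P=np.array([xy(p,.132) for p in line]);Q=np.array([xy(p,.112) for p in edge]);T=np.array([xy(p,.104) for p in tick])
    tl=np.arctan2(*(P[1]-P[0])[::-1]);te=np.arctan2(*(Q[1]-Q[0])[::-1]); print(k,"line",tl.round(3),"edge",te.round(3))
    th=(tl+te)/2; u=np.array([np.cos(th),np.sin(th)]);n=np.array([-u[1],u[0]])
    print(" line lat",(P@n).round(2),"edge lat",(Q@n).round(2)); b=(Q@n).mean()-6
    print(" tick corners rad",(T@u).round(1),"lat corrected",((T@n)-b).round(2))
    c=T.mean(0); print(" tick centre ang",np.arctan2(c@n-b,c@u).round(3)," tick sides dir",[np.arctan2(*((T[i]-T[j])@np.c_[u,n])[::-1]).round(3) for i,j in tickdir])
    return
cB=w2c("wrist",sense())
e=lambda c,x,y,sx,sy:(x+c[0]/sx,y+c[1]/sy)
tickdir=[(0,3),(1,2)]
go("B",cB,[e((503,415),490,70,8,6),e((578,95),490,70,8,6)],[e((300,410),490,70,8,6),e((362,100),490,70,8,6)],[e(c,512,122,24,24) for c in((200,190),(310,182),(330,372),(213,382))])
q=np.array([-.306,-.636,-.305,.639]); cC=w2c("wrist",dict(position=np.array([.643,-.1438,.1712]),tool_rot=q/np.linalg.norm(q)))
tickdir=[(3,0),(2,1)]
go("C",cC,[e((200,405),70,91,6,6),e((232,598),70,91,6,6)],[e((360,420),70,91,6,6),e((383,598),70,91,6,6)],[e(c,122,150,24,24) for c in((180,205),(295,190),(348,370),(240,395))])
q=np.array([-.437,-.556,-.437,.556]); cA=w2c("wrist",dict(position=np.array([.6408,.0532,.1671]),tool_rot=q/np.linalg.norm(q)))
go("A",cA,[e((155,115),80,150,8,7),e((230,455),80,150,8,7)],[e((378,150),80,150,8,7),e((428,420),80,150,8,7)],[e(c,66,98,6,6) for c in((362,405),(387,402),(405,450),(373,456))])
```

```text
B line 0.78 edge 0.791
 line lat [-4.48 -4.64] edge lat [-0.58 -0.41]
 tick corners rad [14.2 14.6  9.5  9.1] lat corrected [7.04 3.88 2.42 5.8 ]
 tick centre ang 0.384  tick sides dir [np.float64(0.236), np.float64(0.278)]
C line -2.25 edge -2.269
 line lat [0.61 0.79] edge lat [5.84 5.66]
 tick corners rad [11.6 11.2 16.2 16.9] lat corrected [1.46 4.91 5.77 2.48]
 tick centre ang 0.255  tick sides dir [np.float64(0.188), np.float64(0.17)]
A line -1.787 edge -1.799
 line lat [1.12 1.29] edge lat [6.34 6.19]
 tick corners rad [11.2 11.  16.4 16.9] lat corrected [1.49 4.47 5.67 1.8 ]
 tick centre ang 0.237  tick sides dir [np.float64(0.054), np.float64(0.22)]
```

Run:
```python
from det import *
def q(k,cam,boss,tick,th,z0=.132):
    a=axes(T0)[k]; xy=lambda p,z:(back(p,z,cam)[0,:2]-a)*1000
    u=np.array([np.cos(th),np.sin(th)]);n=np.array([-u[1],u[0]]); M=np.c_[u,n]
    for zb in(.130,.132,.134):
        b=xy(boss,zb); c=np.mean([xy(p,.104) for p in tick],0)-b; print(k,zb,"bias",(b@M).round(2),"tick r,lat",(c@M).round(2),"ang",np.arctan2(*(c@M)[::-1]).round(3))
e=lambda c,x,y,s:(x+c[0]/s,y+c[1]/s)
q("B",w2c("wrist",sense()),e((437,315),478,104,6),[e(c,512,122,24) for c in((200,190),(310,182),(330,372),(213,382))],.785)
qq=np.array([-.306,-.636,-.305,.639]); q("C",w2c("wrist",dict(position=np.array([.643,-.1438,.1712]),tool_rot=qq/np.linalg.norm(qq))),e((175,298),70,91,6),[e(c,122,150,24) for c in((180,205),(295,190),(348,370),(240,395))],-2.255)
qq=np.array([-.437,-.556,-.437,.556]); q("A",w2c("wrist",dict(position=np.array([.6408,.0532,.1671]),tool_rot=qq/np.linalg.norm(qq))),e((170,304),66,98,6),[e(c,66,98,6) for c in((362,405),(387,402),(405,450),(373,456))],-1.793)
```

```text
B 0.13 bias [-2.06 -6.52] tick r,lat [13.9   4.82] ang 0.334
B 0.132 bias [-2.02 -5.15] tick r,lat [13.87  3.45] ang 0.244
B 0.134 bias [-1.99 -3.79] tick r,lat [13.83  2.09] ang 0.15
C 0.13 bias [-0.18 -1.6 ] tick r,lat [14.2   4.95] ang 0.335
C 0.132 bias [-0.16 -0.3 ] tick r,lat [14.18  3.65] ang 0.252
C 0.134 bias [-0.15  1.  ] tick r,lat [14.16  2.35] ang 0.164
A 0.13 bias [-0.36 -1.35] tick r,lat [14.24  4.97] ang 0.336
A 0.132 bias [-0.35 -0.01] tick r,lat [14.23  3.63] ang 0.25
A 0.134 bias [-0.33  1.32] tick r,lat [14.21  2.3 ] ang 0.16
```

>>> arm_command([
  [[-40, 0, 0, 0, 0, 0, 60], [-40, 0, 0, 0, 0, 0, 60], [0, 0, 0, 0, 0, 0, 60]],
])

```text
clock: 42.98
position: [0.4942, 0.1496, 0.2549]
tool_rot: [0.272, 0.655, 0.271, -0.65]
force: [-0.3, -0.5, -0.6]
grip_width: 0.0553
```

Run:
```python
from det import *
s=sense(); print(s["clock"],s["position"],s["force"])
im=snapshot("scene"); cv2.imwrite("pics/scene9.png",im[:,:,::-1])
w=snapshot("wrist"); cv2.imwrite("pics/w9z.png",w[:,:,::-1])
```

```text
42.975 [0.49417625 0.14958671 0.25490612] [-0.29733158 -0.45883624 -0.64365931]
```

View pics/scene9.png

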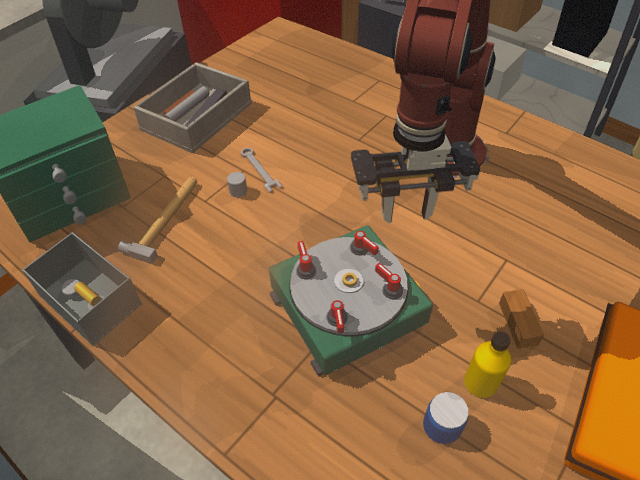

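View pics/w9z.png

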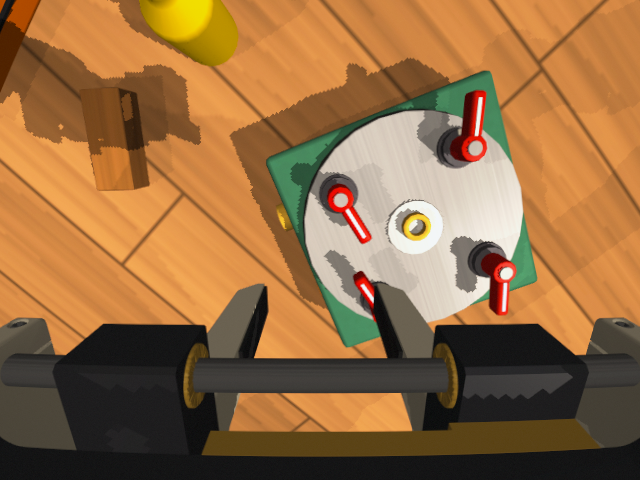

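The scene view shows all the bystanders in their original places, the spacer still centred on the cover, and the gripper clear of everything. I'm handing the job in.

```bash
python3 -c "
from cell import *
print(finish_job())"
```

```text
the job is handed in; nothing more can be done
None
```

All four clamp levers are tightened. I worked in the order A, C, B, D on both passes, pushing each lever from one side with the fingers kept open, and handed in at 43 s of the 72 s.

- **First pass:** each lever turned about 1.06 to 1.09 rad, roughly a sixth of a turn.
- **Second pass:** each lever was turned until its push force rose from about 4 N and the arm stalled. I then pushed it on until it slipped.

| Lever | Slip from contact position (rad) | Slip from tick in wrist camera (rad) |
|---|---|---|
| A | 0.19 | about 0.25 |
| C | 0.195 | about 0.25 |
| B | 0.20 | about 0.24 |
| D | 0.185 | not viewed |

- **Disagreement:** the camera figures run about 0.05 rad higher than the contact ones. They shift by about 0.09 rad for a 2 mm change in the assumed boss height, so I trust the contact figures more. Both stay under the 0.35 limit.
- **Not checked:** I did not look at D's tick, so its slip rests on force and position only. An outside camera view of D's arm after release agreed with the contact angle to within 0.02 rad.
- **Forces:** the highest total force I read was about 12 N, and nothing was squeezed.
- **End state:** the last pictures show the gripper clear of everything and the bystanders, including the spacer, where they were.

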